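# Return the sample tins

## Robot

A 6-joint arm with a two-finger parallel gripper is mounted at the origin on the work surface. World frame = base frame: x ahead of the robot, y to its left, z up, the work surface at z = 0. Lengths are in mm, angles in rad, forces in N, time in s.
With the tool pointing down it reaches from about 350 to 975 mm from the base axis. Payload 7.1 kg.
Tool frame: the origin (TCP) lies midway between the tips of the shut fingers; the grasp point (between the pads) lies 19 mm behind it; z points along the fingers, y is the line along which they close (so a half turn about z gives the same grasp; the last joint's range is limited). The gripper opens to 88 mm and grips with 3 to 60 N. Pads are 20 mm wide; open, the fingers measure 115 mm over their backs; the gripper's body (75 mm by 178 mm) begins 61 mm behind the grasp point.
Start: joints at [-1.358, 0.423, 1.63, -0, 1.089, -0.019], TCP at [143.6, -608.263, 222.675] pointing down, gripper open.
Joint ranges: [-3, 3], [-0.9, 2.11], [0.09, 2.58], [-1.31, 4.45], [0.11, 2.69], [-2.54, 2.54]. Speed limits (rad/s): [2.39, 2.39, 3.01, 3.14, 3.14, 3.14].

## Interface

Orientations are given as a rotation vector (axis times angle).
In Python, from workcell import get_obs, get_image, camera_params, close_job gives the robot as it stands.
- The arm moves only by the shell command python3 -m creep 'ROWS' [OPENING]. ROWS is a JSON object of lists of equal length, an entry for each row: "delta_pos": the shift along the tool's x, y, z in m, a list of three; "twist": the turn, a rotation vector about the tool's x, y, z in degrees, a list of three. A call has 1 to 20 rows; each row shifts and turns the commanded pose from where the row before left it, along the tool's axes as they then stand; what a row does not reach is not made up. A row lasts 1/12 s, in which the tool goes at most 41.7 mm and 7.16 degrees, less where a joint would pass 70% of its speed; a pose out of reach is approached as far as the arm can. A call with a gripper value outside its range is refused whole. OPENING is the opening, from 0 (shut) to 1 (fully open), set as the call begins (- or left out, the last holds). The fingers move at their own pace and stop on an object; the grip force is fixed at half the most. Time passes only in rows, so rows that do not move let the fingers close. It gives the time, the measured TCP pose, the force, the opening and the grip force at its end, in the units of the state.
- get_obs(): the state, without advancing time (a new reading comes with each control period).
- get_image(name): name is "scene" or "side" or "wrist"; returns (picture, depth): 400x640x3 uint8, red, green, blue; 400x640 float32, mm along the optical axis (not along the pixel's ray), 0 where there is no reading.
- camera_params(name): a dict with "camera_matrix" (3x3 intrinsics, pixels), "extrinsics" (4x4, takes a point from camera to world coordinates). Camera axes: x right, y down, z forward; pixel columns grow to the right and rows downward; lengths in mm; the calibration is good to about 2 mm. A picture is of the moment at which its call begins: read the wrist's pose just before it. camera_params takes no time and is no camera call; for the wrist camera it gives the pose at the moment of the call.
- close_job(): hands the job in; it is judged then, once.
The state is a dict: "t": time; "qpos": joint angles; "qvel": joint speeds; "joint_torque": joint torques, N m; "ee_pos": TCP position; "orientation": TCP orientation; "ft_force": force on the tool from outside, world axes, zero at the start; "moment": the same for the moment, N m; "width": finger opening in mm; "grasp_force": force on a finger pad.
Only numpy, scipy, OpenCV 4.12 (cv2) and the standard library are available. Lean on these libraries where they do the work, as an engineer would, in place of code of your own. Each camera call takes 0.05 s, during which the arm holds its last target. There are 200 camera calls.

## Task

Clear the cupping table's sample tins into the return bin: first set every tin flat on the tipping tray while the tray is still pinned, then draw the lock pin out of its bore, lay it to rest in the side notch with its knob still outward, and slide the bin's cover fully open. Tip the tray by its red bar until all the tins have slid into the bin, lower the tray until it lies level again, and slide the cover fully shut, leaving the pin in the notch and the bowls and the cup as they stand.

Things in the scene. Friction and masses are not known exactly. Their poses are not given: they have to be found in the camera images.
- station: tin return station fixed to the table, elsewhere and turned a little in each run. Origin on the table under the middle of the tray's hinge line, z up; mm in its frame: steel tray at +y (x -95 to 95, y 0 to 175), blue bin at -y under an aluminium cover, cheeks beside it (x +-108, up to z 143); blue pin block at the -x, +y corner (x -181 to -103, y 140 to 185, up to z 147)
- bin (a point): centre of the bin's inner floor, station frame (0, -80, 13) mm; the bin is 190 (x) x 140 (y) mm inside, its rim at z 115
- bore (a point): outer mouth (towards station +y) of the round 16 mm through-bore in the pin block, station frame (-125, 185, 125) mm; it runs along station y, 45 mm long. Behind it the pin holds a steel lug of the tray (20 mm hole, 12 mm thick, y 124 to 136), which locks the tray down
- notch (a point): where the pin's origin belongs when parked: station frame (-158, 185, 125) mm, at the mouth (towards +y) of the side notch beside the bore: an open-topped trough along station y in the pin block, 22 mm wide, 45 mm long (y 140 to 185), yellow floor at z 118, outer wall up to z 142, the block on the bore side up to z 147
- tray (a joint): tipping tray, rad: 0 level, to 1.1 tipped towards the bin. Hinge along station x at y 0, z 135 mm, by the bin; no rim on that edge, the other rims stand 14 mm above the floor. Floor top z 140 when level, inside 180 (x) x 170 (y) mm. Weighs 0.6 kg, falls back to level when let go; tins slide off above 0.45 to 0.65 rad, so 0.9 empties it
- tray_bar (a point): middle of the tray's red lifting bar (12 mm round, 100 mm long along station x, 44 mm clear of the tray's end rim), station frame (0, 225, 147) mm when level: 225 mm from the hinge line and 12 mm above it, moving with the tray
- cover (a joint): sliding cover of the bin, m: 0 fully shut, 0.125 fully open (slides to station -y); stays where left, about 1.5 N friction
- cover_grip (a point): middle of the top of the cover's black grip bar, 70 mm along station x, 14 mm thick along y, standing 30 mm above the cover's plate; its top is at station z 153 mm, at y -125 when shut
- pin_knob (a point): centre of the lock pin's red knob, 21 mm from its origin
- pin: steel lock pin, 120 g. Origin on its axis at the collar's shank-side face; own y axis along the pin: shank 14 mm thick to y -70, collar 32 mm wide y 0 to 5, red round knob 26 mm thick y 5 to 37 mm. At the start fully in the bore with collar at the block and knob towards station +y. It balances about 10 mm along the shank from the origin
- tin1: closed aluminium sample tin with copper band and lid disc, 60 mm diameter, 36 mm tall, about 90 g; origin at the centre of its underside, z up its axis. May be absent
- tin1_c (a point): centre of tin 1 (18 mm above its underside)
- tin2: closed aluminium sample tin with green band and lid disc, 60 mm diameter, 36 mm tall, about 90 g; origin at the centre of its underside, z up its axis. May be absent
- tin2_c (a point): centre of tin 2 (18 mm above its underside)
- tin3: closed aluminium sample tin with orange band and lid disc, 60 mm diameter, 36 mm tall, about 90 g; origin at the centre of its underside, z up its axis. May be absent
- tin3_c (a point): centre of tin 3 (18 mm above its underside)
- tin4: closed aluminium sample tin with yellow band and lid disc, 60 mm diameter, 36 mm tall, about 90 g; origin at the centre of its underside, z up its axis. May be absent
- tin4_c (a point): centre of tin 4 (18 mm above its underside)
- bowl1: bystander to leave alone: white ceramic cupping bowl, 96 mm wide at the rim, 62 mm tall; origin at the centre of its underside
- bowl2: bystander to leave alone: white ceramic cupping bowl, 96 mm wide at the rim, 62 mm tall; origin at the centre of its underside
- bowl3: bystander to leave alone: white ceramic cupping bowl, 96 mm wide at the rim, 62 mm tall; origin at the centre of its underside
- papercup: bystander to leave alone: cardboard cup with white lid, 80 mm wide, 108 mm tall; origin at the centre of its underside

How it is judged (in metres and radians):
On the way, in this order (a step that is already met when the one before it is completed fails the run):
1. every tin present rests on the level tray, let go, with the pin still in its bore (x of tin1_c in the frame of station between -0.09 and 0.09 m and y of tin1_c in the frame of station between 0 and 0.175 m and z of tin1_c in the frame of station between 0.146 and 0.185 m and linear speed of each of tin1, tin2, tin3, tin4 below 0.05 m/s and contact force between the fingers and tin1 below 0.2 N and x of tin2_c in the frame of station between -0.09 and 0.09 m and y of tin2_c in the frame of station between 0 and 0.175 m and z of tin2_c in the frame of station between 0.146 and 0.185 m and contact force between the fingers and tin2 below 0.2 N and x of tin3_c in the frame of station between -0.09 and 0.09 m and y of tin3_c in the frame of station between 0 and 0.175 m and z of tin3_c in the frame of station between 0.146 and 0.185 m and contact force between the fingers and tin3 below 0.2 N and x of tin4_c in the frame of station between -0.09 and 0.09 m and y of tin4_c in the frame of station between 0 and 0.175 m and z of tin4_c in the frame of station between 0.146 and 0.185 m and contact force between the fingers and tin4 below 0.2 N and x of pin in the frame of station between -0.133 and -0.117 m and y of pin in the frame of station between 0.175 and 0.205 m and z of pin in the frame of station between 0.117 and 0.133 m and value of joint tray below 0.05 rad), for 0.2 s.
2. the pin lies in the side notch, let go, and the cover is fully open (x of pin in the frame of station between -0.166 and -0.15 m and y of pin in the frame of station between 0.178 and 0.206 m and z of pin in the frame of station between 0.119 and 0.132 m and angle between the y axis of pin and the y axis of station, either way round below 0.15 rad and y of pin_knob in the frame of station above 0.19 m and contact force between the fingers and pin below 0.2 N and value of joint cover above 0.115 m), for 0.2 s.
3. with the tray tipped, every tin is in the bin (x of tin1_c in the frame of station between -0.097 and 0.097 m and y of tin1_c in the frame of station between -0.152 and -0.006 m and z of tin1_c in the frame of station between 0 and 0.105 m and x of tin2_c in the frame of station between -0.097 and 0.097 m and y of tin2_c in the frame of station between -0.152 and -0.006 m and z of tin2_c in the frame of station between 0 and 0.105 m and x of tin3_c in the frame of station between -0.097 and 0.097 m and y of tin3_c in the frame of station between -0.152 and -0.006 m and z of tin3_c in the frame of station between 0 and 0.105 m and x of tin4_c in the frame of station between -0.097 and 0.097 m and y of tin4_c in the frame of station between -0.152 and -0.006 m and z of tin4_c in the frame of station between 0 and 0.105 m and value of joint tray above 0.45 rad), for 0.2 s.
At the end, for the whole second after the job is handed in: every tin lies in the bin at rest, the tray is level (within 0.04 rad), the cover fully shut (within 8 mm), and the pin rests in the side notch (knob outward, collar at the block: from 7 mm inward to 21 mm outward; within 8 mm across and 0.15 rad) (x of tin1_c in the frame of station between -0.097 and 0.097 m and y of tin1_c in the frame of station between -0.152 and -0.006 m and z of tin1_c in the frame of station between 0 and 0.105 m and x of tin2_c in the frame of station between -0.097 and 0.097 m and y of tin2_c in the frame of station between -0.152 and -0.006 m and z of tin2_c in the frame of station between 0 and 0.105 m and x of tin3_c in the frame of station between -0.097 and 0.097 m and y of tin3_c in the frame of station between -0.152 and -0.006 m and z of tin3_c in the frame of station between 0 and 0.105 m and x of tin4_c in the frame of station between -0.097 and 0.097 m and y of tin4_c in the frame of station between -0.152 and -0.006 m and z of tin4_c in the frame of station between 0 and 0.105 m and x of pin in the frame of station between -0.166 and -0.15 m and y of pin in the frame of station between 0.178 and 0.206 m and z of pin in the frame of station between 0.119 and 0.132 m and angle between the y axis of pin and the y axis of station, either way round below 0.15 rad and y of pin_knob in the frame of station above 0.19 m and value of joint tray below 0.04 rad and value of joint cover below 0.008 m and linear speed of pin below 0.03 m/s and linear speed of each of tin1, tin2, tin3, tin4 below 0.05 m/s); the robot touches nothing.
It fails at once if a bowl or the cup is knocked over or moved more than 60 mm (distance of any of bowl1, bowl2, bowl3, papercup from where it was at the start of the episode above 0.06 m or angle between any of bowl1, bowl2, bowl3, papercup's own z axis and vertical above 0.5 rad).
Of tin1, tin2, tin3, tin4 only 2 to 4 are there at a start; the rules pass over those that are not, and their reading is None.
At some moment in a run one of tin1, tin2, tin3, tin4 may be knocked a few centimetres aside while the robot is not near it.
Once in a run the grip may slacken for a moment while it holds something.
It also fails if it takes over 210 s, if anything falls off the work surface, if the arm or the gripper's body presses on something with over 40 N, if the wrist force passes 120 N, or if a joint passes its speed limit or range.

## Working session

There is one attempt and no reset: what is moved stays moved. The work goes in short steps, Python scripts to look and compute and a shell command to move; the robot and the scene stay as the last step left them, time stands still between calls to the robot, and variables do not carry over. Pictures are saved under pics/ and viewed, at most 14 in all, crops included, and the job is handed in when it is done.

```bash
ls; mkdir -p pics
cat > h.py <<'E'
import numpy as np, cv2
from workcell import get_obs, get_image, camera_params
from scipy.spatial.transform import Rotation as R
def snap(cam,fn):
    p=camera_params(cam); im,d=get_image(cam)
    cv2.imwrite(f'pics/{fn}.png',im[:,:,::-1]); np.savez(f'pics/{fn}.npz',im=im,d=d,K=p['camera_matrix'],E=p['extrinsics'])
def load(fn): return np.load(f'pics/{fn}.npz')
def cloud(z):
    d=z['d'];K=z['K'];E=z['E'];v,u=np.mgrid[:d.shape[0],:d.shape[1]]
    P=np.stack([(u-K[0,2])/K[0,0]*d,(v-K[1,2])/K[1,1]*d,d],-1)
    return P@E[:3,:3].T+E[:3,3]
E
python3 - <<'E'
from h import *
for c in('scene','side','wrist'):
    snap(c,c+'0'); z=load(c+'0'); print(c,z['E'].round(3).tolist(),z['K'].round(1).tolist())
print(get_obs())
E
```

```text
pics
scene [[0.563, 0.673, -0.48, 994.849], [0.826, -0.455, 0.332, -342.051], [0.005, -0.583, -0.812, 896.51], [0.0, 0.0, 0.0, 1.0]] [[369.4, 0.0, 327.4], [0.0, 369.4, 203.9], [0.0, 0.0, 1.0]]
side [[-0.824, -0.382, 0.418, 59.798], [-0.566, 0.564, -0.601, 681.779], [-0.006, -0.732, -0.681, 879.946], [0.0, 0.0, 0.0, 1.0]] [[443.5, 0.0, 313.9], [0.0, 443.5, 196.6], [0.0, 0.0, 1.0]]
wrist [[0.23, -0.941, -0.25, 212.419], [-0.973, -0.223, -0.057, -590.671], [-0.002, 0.256, -0.967, 384.573], [0.0, 0.0, 0.0, 1.0]] [[282.8, 0.0, 314.2], [0.0, 282.8, 197.2], [0.0, 0.0, 1.0]]
{'t': 0.15, 'qpos': array([-1.35797271e+00,  4.23698503e-01,  1.63047369e+00, -1.75120254e-05,
        1.08861629e+00, -1.89818802e-02]), 'qvel': array([ 8.80049983e-05, -2.37969529e-03, -2.72246191e-03, -2.92503468e-04,
        3.45894848e-04,  9.14148288e-04]), 'joint_torque': array([-1.57521248e-03, -5.44985855e+01, -2.73921722e+01,  6.43351511e-02,
        2.04334228e-02, -8.02580803e-05]), 'ee_pos': array([ 143.52681298, -607.86396194,  222.07556026]), 'orientation': array([-3.11933283e+00, -3.63179759e-01,  2.05943415e-04]), 'ft_force': array([ 0.82342063, -0.48450099, -0.01764881]), 'moment': array([-0.02931342,  0.06355271,  0.00576574]), 'grasp_force': 0.0, 'width': 87.75272580197908}
```

View pics/scene0.png

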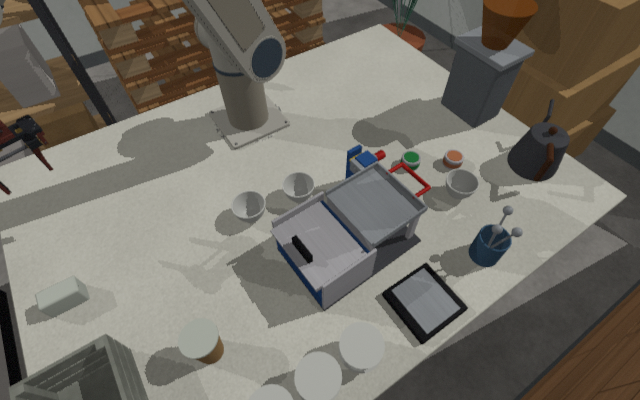

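View pics/side0.png

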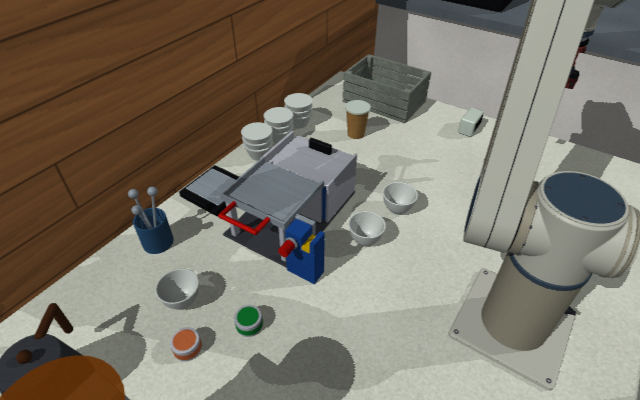

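The scene view shows the station at (340,230), with the pin block and knob at (365,160), the red bar at (410,180) and the cover grip at (302,250). I see only two tins, green at (411,159) and orange at (453,158). Three bowls are at (298,187), (249,207) and (461,184), and the cup is at (200,340). Next I'll measure them.

Run:
```python
from h import *
from scipy.optimize import least_squares
S={}
allp={}
for c in('scene','side'):
    z=load(c+'0');P=cloud(z);im=z['im'].astype(int);r,g,b=im[...,0],im[...,1],im[...,2]
    ok=z['d']>0
    red=ok&(r>120)&(g<60)&(b<60)&(P[...,2]>100)&(P[...,2]<165)
    n,l,st,ce=cv2.connectedComponentsWithStats(red.astype(np.uint8))
    for i in range(1,n):
        if st[i,4]>15:
            q=P[l==i]; print(c,'red',st[i],q.min(0).round(),q.max(0).round(),q.mean(0).round(1))
    blk=ok&(im.max(-1)<50)&(P[...,2]>140)&(P[...,2]<162)&(P[...,0]>200)
    n,l,st,ce=cv2.connectedComponentsWithStats(blk.astype(np.uint8))
    for i in range(1,n):
        if st[i,4]>15:
            q=P[l==i]; t=q[q[:,2]>148]; print(c,'blk',st[i],q.mean(0).round(1),(t.min(0)+t.max(0)).round(1)/2)
    for nm,m in(('green',(g>r+40)&(g>b+30)),('orange',(r>180)&(g>60)&(g<140)&(b<90)),('yel',(r>150)&(g>120)&(b<70))):
        m=m&ok&(P[...,2]<60)&(P[...,2]>20) if nm!='yel' else m&ok&(P[...,2]<200)
        n,l,st,ce=cv2.connectedComponentsWithStats(m.astype(np.uint8))
        for i in range(1,n):
            if st[i,4]>15:
                q=P[l==i];t=q[q[:,2]>np.percentile(q[:,2],90)-3]; print(c,nm,st[i],((t.min(0)+t.max(0))/2).round(1))
    # tall blobs map
    m=ok&(P[...,2]>15)&(P[...,2]<300)&(P[...,0]>200)&(P[...,0]<1100)
    n,l,st,ce=cv2.connectedComponentsWithStats(m.astype(np.uint8))
    for i in range(1,n):
        if st[i,4]>60:
            q=P[l==i]; print(c,'blob',st[i,:4],q.min(0).round(),q.max(0).round())
```

```text
scene red [375 151  10   8  45] [477. 174. 129.] [492. 201. 141.] [485.3 188.2 135.7]
scene red [389 163  42  34 129] [552. 158. 148.] [662. 211. 158.] [607.2 189.9 153.3]
scene blk [548 128   9   6  32] [703.4 651.8 149. ] [702.7  651.2  154.35]
scene blk [292 236  20  25 171] [ 624.2 -156.3  151.8] [ 622.65 -155.5   152.95]
scene green [404 152  15  10 117] [485.9 330.6  39.6]
scene blob [523   0 117  69] [ 200. 1227.   15.] [ 495. 1654.  254.]
scene blob [441  26  94 100] [287. 612.  15.] [499. 764. 300.]
scene blob [508  99  62  82] [610. 560.  15.] [777. 785. 161.]
scene blob [270 144 161 164] [ 347. -188.   15.] [729. 360. 159.]
scene blob [443 149  36  50] [527. 321.  15.] [699. 479.  67.]
scene blob [231 190  35  32] [ 329. -230.   15.] [ 425. -136.   66.]
scene blob [470 205  53  60] [802. 236.  15.] [884. 320. 173.]
scene blob [383 262  85  81] [775. -25.  15.] [926. 126.  32.]
scene blob [ 35 276  53  40] [ 324. -723.   15.] [ 378. -632.   65.]
scene blob [178 318  45  45] [ 620. -477.   15.] [ 702. -395.  115.]
scene blob [339 321  46  52] [ 813. -207.   47.] [ 909. -112.
[... 793 characters left out ...]
   0 156  67] [  362. -1502.    15.] [ 1011. -1167.   239.]
side blob [342  54  89  82] [ 549. -777.   15.] [ 815. -390.  125.]
side blob [179  93 178 187] [ 424. -427.   15.] [928. 216. 158.]
side blob [458 108  25  26] [ 324. -725.   15.] [ 378. -627.   65.]
side blob [382 182  35  32] [ 331. -231.   15.] [ 424. -135.   65.]
side blob [128 186  44  64] [799. 241.  15.] [881. 325. 171.]
side blob [348 211  37  35] [347. -80.  15.] [442.  17.  65.]
side blob [155 268  43  42] [603. 323.  15.] [700. 418.  66.]
side blob [  0 303  83  92] [660. 562.  38.] [770. 720. 158.]
side blob [234 305  28  29] [452. 302.  15.] [513. 362.  41.]
side blob [170 327  31  32] [524. 418.  15.] [584. 478.  42.]
```

```bash
cat > fit.py <<'E'
from h import *
from scipy.optimize import least_squares
def segd(q,a,b):
    a=np.array(a,float);b=np.array(b,float);t=np.clip(((q-a)@(b-a))/((b-a)@(b-a)),0,1)
    return np.linalg.norm(q-a-t[:,None]*(b-a),axis=1)
def boxsdf(q,c,h):
    d=np.abs(q-c)-h; return np.linalg.norm(np.maximum(d,0),axis=1)+np.minimum(d.max(1),0)
def pts(fn):
    z=load(fn);P=cloud(z);im=z['im'].astype(int);r,g,b=im[...,0],im[...,1],im[...,2];ok=z['d']>0
    near=ok&(P[...,0]>350)&(P[...,0]<760)&(P[...,1]>-260)&(P[...,1]<260)
    red=near&(r>110)&(g<70)&(b<70)&(P[...,2]>100)&(P[...,2]<165)
    n,l,st,_=cv2.connectedComponentsWithStats(red.astype(np.uint8))
    comps=[P[l==i] for i in range(1,n) if st[i,4]>15]
    comps.sort(key=len)
    blk=near&(im.max(-1)<55)&(P[...,2]>140)&(P[...,2]<162)
    return comps[-1],comps[0],P[blk]
def fit(fn,x0=(600,-30,-.1)):
    bar,knob,grip=pts(fn)
    def res(x):
        Rm=R.from_euler('z',x[2]).as_matrix();T=np.array([x[0],x[1],x[3]])
        f=lambda p:(p-T)@Rm
        q=f(bar);d=np.minimum(np.minimum(segd(q,(-50,225,147),(50,225,147)),segd(q,(-50,225,147),(-50,181,147))),segd(q,(50,225,147),(50,181,147)))-6
        k=f(knob); kd=np.maximum(np.hypot(k[:,0]+125,k[:,2]-125)-13,np.abs(k[:,1]-206)-16)
        g=boxsdf(f(grip),np.array([0,-125,138]),np.array([35,7,15]))
        return np.concatenate([d,kd,g])
    s=least_squares(res,[*x0,0],loss='soft_l1',f_scale=2)
    return s.x,np.sqrt(np.mean(res(s.x)**2))
if __name__=='__main__':
    for f in('scene0','side0'): x,e=fit(f);print(f,x.round(4),e.round(2))
E
python3 fit.py
```

```text
scene0 [ 6.135161e+02 -2.541170e+01  3.910000e-02  1.471900e+00] 2.45
side0 [ 6.095294e+02 -1.735760e+01  1.760000e-02 -6.278000e-01] 27.77
```

```bash
sed -i 's/    return comps\[-1\],comps\[0\],P\[blk\]/    n,l,st,_=cv2.connectedComponentsWithStats(blk.astype(np.uint8));i=1+np.argmax(st[1:,4])\n    comps=comps[-2:]\n    return comps[1],comps[0],P[l==i]/' fit.py
python3 fit.py
python3 - <<'E'
from h import *
for c in('scene','side'):
    z=load(c+'0');P=cloud(z);ok=z['d']>0
    # tins tops: z>30 near, circle centre by bbox
    for nm,(x,y) in dict(green=(483,331),orange=(554,448)).items():
        m=ok&(np.hypot(P[...,0]-x,P[...,1]-y)<40)&(P[...,2]>31)
        q=P[m][:,:2]; (cx,cy),rr=cv2.minEnclosingCircle(q.astype(np.float32)); print(c,nm,round(cx,1),round(cy,1),round(rr,1),P[m][:,2].max())
E
```

```text
scene0 [ 6.135161e+02 -2.541170e+01  3.910000e-02  1.471900e+00] 2.45
side0 [ 6.091295e+02 -1.751400e+01  1.550000e-02 -6.130000e-01] 2.26
scene green 483.1 331.4 30.8 42.78962555034468
scene orange 556.9 448.1 31.2 42.32846488092707
side green 482.0 331.1 30.2 40.546732019813476
side orange 554.4 448.0 30.6 41.514731830627056
```

```bash
cat >> h.py <<'E'
def to(p=None,psi=None,step=40.):
    """tool-frame shift (mm) to world p; twist (tool-z deg) to psi (tool x heading, rad), done after the shift"""
    o=get_obs();M=R.from_rotvec(o['orientation']).as_matrix();x=M[:,0]
    print('at',o['ee_pos'].round(1),'psi',round(np.arctan2(x[1],x[0]),4),'tilt',M[:,2].round(4),'q',o['qpos'].round(2),'w',round(o['width'],1),'gf',round(o['grasp_force'],1),'f',o['ft_force'].round(1),'t',round(o['t'],1))
    if p is not None:
        d=M.T@(np.array(p)-o['ee_pos']);print('tool d',d.round(1),'rows>=',np.ceil(np.linalg.norm(d)/step))
    if psi is not None: print('tw z deg',-np.degrees((psi-np.arctan2(x[1],x[0])+np.pi)%(2*np.pi)-np.pi).round(2))
E
python3 -m creep '{"delta_pos":[[0.0264,-0.0255,-0.0054],[0.0264,-0.0255,-0.0054],[0.0264,-0.0255,-0.0054],[0.0264,-0.0255,-0.0054],[0.0264,-0.0255,-0.0054],[0.0264,-0.0255,-0.0054],[0.0264,-0.0255,-0.0054],[0.0264,-0.0255,-0.0054],[0.0264,-0.0255,-0.0054],[0.0264,-0.0255,-0.0054],[0.0264,-0.0255,-0.0054],[0.0264,-0.0255,-0.0054],[0.0264,-0.0255,-0.0054],[0.0264,-0.0255,-0.0054],[0.0264,-0.0255,-0.0054],[0.0264,-0.0255,-0.0054],[0.0264,-0.0255,-0.0054],[0.0264,-0.0255,-0.0054],[0.0264,-0.0255,-0.0054],[0.0264,-0.0255,-0.0054]],"twist":[[0,0,0],[0,0,0],[0,0,0],[0,0,0],[0,0,0],[0,0,0],[0,0,0],[0,0,0],[0,0,0],[0,0,0],[0,0,0],[0,0,0],[0,0,0],[0,0,0],[0,0,0],[0,0,0],[0,0,0],[0,0,0],[0,0,0],[0,0,0]]}'
python3 -m creep '{"delta_pos":[[0,0,0],[0,0,0],[0,0,0]],"twist":[[0,0,4],[0,0,4],[0,0,0]]}'
python3 -c "
from h import *
snap('wrist','w1');to()"
```

```text
t: 1.82
ee_pos: [540.8, 11.2, 330.8]
orientation: [3.12, 0.364, -0.0]
ft_force: [0.4, -0.1, 0.4]
width: 87.5
grasp_force: 0.0
t: 2.07
ee_pos: [540.4, 10.2, 330.3]
orientation: [3.138, 0.143, -0.001]
ft_force: [-1.3, 0.2, 0.1]
width: 87.5
grasp_force: 0.0
at [540.1   9.8 330.3] psi 0.0942 tilt [-8.e-04 -0.e+00 -1.e+00] q [-0.    0.19  1.7  -0.    1.25  1.47] w 87.8 gf 0.0 f [ 0.5 -0.6  0.4] t 2.1
```

View pics/w1.png

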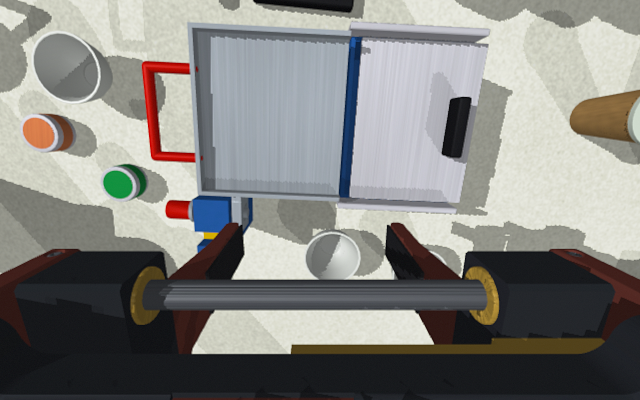

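The wrist view shows the whole station: the bar at (150,110), the grip at (456,127) and the knob at (180,209). The tins are at (45,132) and (122,183), and there are no others. I'll fit the station pose from this view.

Run:
```python
from fit import *
x,e=fit('w1',(612,-22,.03)); print(x.round(4),e)
b,k,g=pts('w1'); print(len(b),len(k),len(g))
# check edges in station frame: 
z=load('w1');P=cloud(z);Rm=R.from_euler('z',x[2]).as_matrix();Q=(P-np.array([x[0],x[1],0]))@Rm
ok=z['d']>0
m=ok&(Q[...,2]>136)&(Q[...,2]<160)&(Q[...,1]>20)&(Q[...,1]<176)&(abs(Q[...,0])<110); q=Q[m];print('tray x',np.percentile(q[:,0],[.2,99.8]).round(1))
m=ok&(Q[...,2]>147)&(Q[...,2]<160)&(abs(Q[...,0])<85)&(Q[...,1]>120)&(Q[...,1]<200); q=Q[m];print('rim y',np.percentile(q[:,1],[1,50,99]).round(1))
m=ok&(abs(Q[...,0])<60)&(Q[...,1]>20)&(Q[...,1]<150);print('floor z',np.median(Q[m][:,2]))
for c,(px,py) in dict(green=(484,331),orange=(556,448)).items():
    m=ok&(np.hypot(P[...,0]-px,P[...,1]-py)<45)&(P[...,2]>31)&(P[...,2]<50); (cx,cy),rr=cv2.minEnclosingCircle(P[m][:,:2].astype(np.float32));print(c,cx,cy,rr)
```

```text
[ 6.117269e+02 -1.818630e+01  3.410000e-02  4.259000e-01] 2.211677446813844
1645 376 908
tray x [-108.5   96. ]
rim y [170.2 173.9 198.9]
floor z 434.0408731303576
green 482.90338134765625 331.3274841308594 30.519182205200195
orange 553.72802734375 448.03350830078125 30.8494815826416
```

```bash
python3 -c "
from h import *
to((483,331.3,100),.034)"
```

```text
at [540.1   9.8 330.3] psi 0.0942 tilt [-8.e-04 -0.e+00 -1.e+00] q [-0.    0.19  1.7  -0.    1.25  1.47] w 87.8 gf 0.0 f [ 0.5 -0.6  0.4] t 2.1
tool d [ -26.4 -325.5  230.3] rows>= 10.0
tw z deg 3.45
```

```bash
python3 -m creep '{"delta_pos":[[-0.0033,-0.0407,0],[-0.0033,-0.0407,0],[-0.0033,-0.0407,0],[-0.0033,-0.0407,0],[-0.0033,-0.0407,0],[-0.0033,-0.0407,0],[-0.0033,-0.0407,0],[-0.0033,-0.0406,0],[0,0,0.0384],[0,0,0.0384],[0,0,0.0384],[0,0,0.0384],[0,0,0.0384],[0,0,0.0383],[0,0,0],[0,0,0]],"twist":[[0,0,0],[0,0,0],[0,0,0],[0,0,0],[0,0,0],[0,0,0],[0,0,0],[0,0,0],[0,0,1.7],[0,0,1.7],[0,0,0],[0,0,0],[0,0,0],[0,0,0],[0,0,0],[0,0,0]]}'
python3 - <<'E'
from h import *
snap('wrist','w2')
z=load('w2');P=cloud(z);ok=z['d']>0
for c,(px,py) in dict(green=(484,331),orange=(556,448)).items():
    m=ok&(np.hypot(P[...,0]-px,P[...,1]-py)<45)&(P[...,2]>31)&(P[...,2]<45); (cx,cy),rr=cv2.minEnclosingCircle(P[m][:,:2].astype(np.float32));print(c,cx,cy,rr)
to((483,331.3,6),.034)
E
```

```text
t: 3.45
ee_pos: [483.0, 329.8, 99.0]
orientation: [3.139, 0.053, -0.006]
ft_force: [-0.5, 0.5, 1.0]
width: 87.5
grasp_force: 0.0
green 482.6375427246094 331.7132263183594 29.90726661682129
orange 554.8973388671875 448.3760070800781 30.030261993408203
at [484.6 331.  101.2] psi 0.0333 tilt [-1.e-04 -1.e-04 -1.e+00] q [0.58 0.53 1.79 0.   0.82 2.12] w 87.6 gf 0.0 f [-0.4  0.7  0.3] t 3.5
tool d [-1.5 -0.4 95.2] rows>= 3.0
tw z deg -0.04
```

```bash
python3 -m creep '{"delta_pos":[[-0.0015,0,0.038],[0,0,0.032],[0,0,0.018],[0,0,0.007],[0,0,0]],"twist":[[0,0,0],[0,0,0],[0,0,0],[0,0,0],[0,0,0]]}'
python3 -m creep '{"delta_pos":[[0,0,0],[0,0,0],[0,0,0],[0,0,0],[0,0,0],[0,0,0],[0,0,0],[0,0,0]],"twist":[[0,0,0],[0,0,0],[0,0,0],[0,0,0],[0,0,0],[0,0,0],[0,0,0],[0,0,0]]}' 0.4
python3 -m creep '{"delta_pos":[[0,0,-0.02],[0,0,-0.035],[0,0,-0.04],[0,0,-0.04],[0,0,-0.04],[0,0,-0.035],[0,0,-0.02],[0,0,0]],"twist":[[0,0,0],[0,0,0],[0,0,0],[0,0,0],[0,0,0],[0,0,0],[0,0,0],[0,0,0]]}'
python3 -c "
from h import *
to((566.8,65.3,240),.034)"
```

```text
t: 3.92
ee_pos: [483.5, 331.5, 6.5]
orientation: [-3.14, -0.052, -0.002]
ft_force: [-0.1, 0.3, -0.3]
width: 87.9
grasp_force: 0.0
t: 4.58
ee_pos: [483.2, 331.4, 6.5]
orientation: [-3.14, -0.052, -0.002]
ft_force: [-1.7, -1.5, 7.7]
width: 59.7
grasp_force: 30.0
t: 5.25
ee_pos: [484.9, 332.6, 241.0]
orientation: [-3.136, -0.052, -0.012]
ft_force: [-0.1, 1.5, -1.0]
width: 59.6
grasp_force: 30.0
at [484.9 332.6 241. ] psi 0.0329 tilt [ 0.0077  0.0051 -1.    ] q [0.58 0.34 1.7  0.   1.08 2.12] w 59.6 gf 30.0 f [-0.1  1.5 -1. ] t 5.2
tool d [ 73.1 269.8   0.3] rows>= 7.0
tw z deg -0.06
```

```bash
python3 -m creep '{"delta_pos":[[0.005,0.018,0],[0.009,0.033,0],[0.0105,0.039,0],[0.0105,0.039,0],[0.0105,0.039,0],[0.0105,0.039,0],[0.009,0.033,0],[0.006,0.022,0],[0.002,0.008,0],[0,0,0],[0,0,0]],"twist":[[0,0,0],[0,0,0],[0,0,0],[0,0,0],[0,0,0],[0,0,0],[0,0,0],[0,0,0],[0,0,0],[0,0,0],[0,0,0]]}'
python3 -c "
from h import *
to((566.8,65.3,148),.034)"
```

```text
t: 6.17
ee_pos: [563.7, 63.8, 234.5]
orientation: [-3.141, -0.05, 0.003]
ft_force: [0.2, -0.4, -1.3]
width: 59.2
grasp_force: 30.0
at [563.7  63.8 234.5] psi 0.0319 tilt [-1.7e-03  3.0e-04 -1.0e+00] q [0.09 0.33 1.75 0.   1.07 1.63] w 59.2 gf 30.0 f [ 0.2 -0.4 -1.3] t 6.2
tool d [ 3.2 -1.3 86.5] rows>= 3.0
tw z deg -0.12
```

```bash
python3 -m creep '{"delta_pos":[[0.003,-0.001,0.02],[0,0,0.03],[0,0,0.02],[0,0,0.008],[0,0,0],[0,0,0]],"twist":[[0,0,0],[0,0,0],[0,0,0],[0,0,0],[0,0,0],[0,0,0]]}'
python3 -c "
from h import *
to((566.8,65.3,147),.034)"
```

```text
t: 6.67
ee_pos: [567.3, 65.7, 157.6]
orientation: [-3.141, -0.054, 0.001]
ft_force: [0.9, 0.0, -0.7]
width: 59.8
grasp_force: 30.0
at [567.3  65.7 157.6] psi 0.0341 tilt [-4.e-04  1.e-04 -1.e+00] q [0.09 0.43 1.8  0.   0.91 1.63] w 59.8 gf 30.0 f [ 0.9  0.  -0.7] t 6.7
tool d [-0.5  0.4 10.6] rows>= 1.0
tw z deg 0.01
```

Next I lower it the last 10 mm, open, and lift. Then I go to orange, approaching above its measured spot.

```bash
python3 -m creep '{"delta_pos":[[0,0,0.005],[0,0,0.004],[0,0,0.0015],[0,0,0],[0,0,0]],"twist":[[0,0,0],[0,0,0],[0,0,0],[0,0,0],[0,0,0]]}'
python3 -m creep '{"delta_pos":[[0,0,0],[0,0,0],[0,0,0],[0,0,0],[0,0,0],[0,0,0]],"twist":[[0,0,0],[0,0,0],[0,0,0],[0,0,0],[0,0,0],[0,0,0]]}' 1
python3 -m creep '{"delta_pos":[[0,0,-0.015],[0,0,-0.03],[0,0,-0.035],[0,0,-0.02],[0,0,0],[0,0,0]],"twist":[[0,0,0],[0,0,0],[0,0,0],[0,0,0],[0,0,0],[0,0,0]]}'
python3 -c "
from h import *
to((554.7,448.2,240),.034)"
```

```text
t: 7.08
ee_pos: [567.5, 64.6, 147.2]
orientation: [-3.141, -0.051, -0.001]
ft_force: [-0.6, -0.5, -1.3]
width: 60.0
grasp_force: 30.0
t: 7.58
ee_pos: [567.4, 64.7, 146.9]
orientation: [-3.141, -0.052, -0.0]
ft_force: [-0.0, -0.2, -0.7]
width: 87.3
grasp_force: 0.0
t: 8.08
ee_pos: [568.0, 64.7, 248.0]
orientation: [-3.141, -0.052, -0.004]
ft_force: [-0.0, -1.7, 0.1]
width: 87.7
grasp_force: 0.0
at [568.   64.7 248. ] psi 0.0328 tilt [ 2.7e-03  3.0e-04 -1.0e+00] q [0.09 0.32 1.73 0.   1.09 1.63] w 87.7 gf 0.0 f [-0.  -1.7  0.1] t 8.1
tool d [  -0.7 -383.7    8.1] rows>= 10.0
tw z deg -0.07
```

```bash
python3 -m creep '{"delta_pos":[[0,-0.0387,0],[0,-0.0387,0],[0,-0.0387,0],[0,-0.0387,0],[0,-0.0387,0],[0,-0.0387,0],[0,-0.0387,0],[0,-0.0387,0],[0,-0.0387,0],[0,-0.035,0],[0,0,0.04],[0,0,0.04],[0,0,0.04],[0,0,0.02],[0,0,0],[0,0,0]],"twist":[[0,0,0],[0,0,0],[0,0,0],[0,0,0],[0,0,0],[0,0,0],[0,0,0],[0,0,0],[0,0,0],[0,0,0],[0,0,0],[0,0,0],[0,0,0],[0,0,0],[0,0,0],[0,0,0]]}'
python3 - <<'E'
from h import *
snap('wrist','w3')
z=load('w3');P=cloud(z);ok=z['d']>0;im=z['im'].astype(int);r,g,b=im[...,0],im[...,1],im[...,2]
m=ok&(P[...,2]>31)&(P[...,2]<45)&(r>g+60)&(g>40)&(P[...,0]<620);q=P[m];c0=np.median(q,0);print(c0)
m=ok&(np.hypot(P[...,0]-c0[0],P[...,1]-c0[1])<42)&(P[...,2]>31)&(P[...,2]<45); (cx,cy),rr=cv2.minEnclosingCircle(P[m][:,:2].astype(np.float32));print(cx,cy,rr)
to((cx,cy,6),.034)
E
```

```text
t: 9.42
ee_pos: [553.4, 446.7, 104.1]
orientation: [3.138, 0.051, -0.006]
ft_force: [0.7, 0.3, 0.9]
width: 87.7
grasp_force: 0.0
[556.37216511 449.69447963  37.1459831 ]
555.1717529296875 448.7420959472656 29.83672332763672
at [554.8 447.7 106.5] psi 0.0328 tilt [-8.e-04 -6.e-04 -1.e+00] q [0.66 0.68 1.48 0.   0.98 2.2 ] w 87.8 gf 0.0 f [0.4 0.4 0.5] t 9.5
tool d [  0.5  -1.1 100.5] rows>= 3.0
tw z deg -0.07
```

```bash
python3 -m creep '{"delta_pos":[[0,-0.001,0.039],[0,0,0.035],[0,0,0.018],[0,0,0.008],[0,0,0]],"twist":[[0,0,0],[0,0,0],[0,0,0],[0,0,0],[0,0,0]]}'
python3 -m creep '{"delta_pos":[[0,0,0],[0,0,0],[0,0,0],[0,0,0],[0,0,0],[0,0,0],[0,0,0],[0,0,0]],"twist":[[0,0,0],[0,0,0],[0,0,0],[0,0,0],[0,0,0],[0,0,0],[0,0,0],[0,0,0]]}' 0.4
python3 -m creep '{"delta_pos":[[0,0,-0.02],[0,0,-0.035],[0,0,-0.04],[0,0,-0.04],[0,0,-0.04],[0,0,-0.035],[0,0,-0.02],[0,0,0],[0,0,0]],"twist":[[0,0,0],[0,0,0],[0,0,0],[0,0,0],[0,0,0],[0,0,0],[0,0,0],[0,0,0],[0,0,0]]}'
python3 -c "
from h import *
to((650.8,68.2,240),.034)"
```

```text
t: 9.88
ee_pos: [554.9, 448.7, 6.8]
orientation: [3.141, 0.051, -0.0]
ft_force: [0.2, -0.6, 0.1]
width: 87.9
grasp_force: 0.0
t: 10.55
ee_pos: [555.4, 449.2, 8.3]
orientation: [-3.14, -0.052, -0.002]
ft_force: [-1.0, -0.8, 6.8]
width: 59.0
grasp_force: 30.0
t: 11.3
ee_pos: [555.0, 449.0, 238.0]
orientation: [-3.14, -0.051, -0.003]
ft_force: [0.1, -0.7, -2.2]
width: 59.6
grasp_force: 30.0
at [555. 449. 238.] psi 0.0328 tilt [ 0.0018  0.0015 -1.    ] q [0.66 0.54 1.4  0.   1.2  2.2 ] w 59.6 gf 30.0 f [ 0.1 -0.7 -2.2] t 11.3
tool d [ 83.2 383.7  -2.4] rows>= 10.0
tw z deg -0.07
```

```bash
python3 -m creep '{"delta_pos":[[0.004,0.018,0],[0.0075,0.035,0],[0.0085,0.039,0],[0.0085,0.039,0],[0.0085,0.039,0],[0.0085,0.039,0],[0.0085,0.039,0],[0.0085,0.039,0],[0.0085,0.039,0],[0.007,0.033,0],[0.004,0.018,0],[0.001,0.006,0],[0,0,0],[0,0,0]],"twist":[[0,0,0],[0,0,0],[0,0,0],[0,0,0],[0,0,0],[0,0,0],[0,0,0],[0,0,0],[0,0,0],[0,0,0],[0,0,0],[0,0,0],[0,0,0],[0,0,0]]}'
python3 -c "
from h import *
to((650.8,68.2,157),.034)"
```

```text
t: 12.47
ee_pos: [649.2, 68.7, 235.2]
orientation: [-3.141, -0.051, 0.005]
ft_force: [0.6, 1.4, -1.7]
width: 59.7
grasp_force: 30.0
at [649.2  68.7 235.2] psi 0.0322 tilt [-2.9e-03  1.0e-04 -1.0e+00] q [0.09 0.45 1.55 0.   1.14 1.63] w 59.7 gf 30.0 f [ 0.6  1.4 -1.7] t 12.5
tool d [ 1.8  0.6 78.2] rows>= 2.0
tw z deg -0.11
```

```bash
python3 -m creep '{"delta_pos":[[0.0015,0,0.02],[0,0,0.03],[0,0,0.02],[0,0,0.006],[0,0,0],[0,0,0]],"twist":[[0,0,0],[0,0,0],[0,0,0],[0,0,0],[0,0,0],[0,0,0]]}'
python3 -c "
from h import *
to((650.8,68.2,147.5),.034)"
```

```text
t: 12.97
ee_pos: [651.8, 69.8, 161.2]
orientation: [-3.141, -0.054, 0.0]
ft_force: [0.3, 0.7, -0.2]
width: 59.2
grasp_force: 30.0
at [651.8  69.8 161.2] psi 0.0342 tilt [-1.e-04  1.e-04 -1.e+00] q [0.09 0.54 1.6  0.   1.   1.63] w 59.2 gf 30.0 f [ 0.3  0.7 -0.2] t 13.0
tool d [-1.1  1.6 13.7] rows>= 1.0
tw z deg 0.01
```

```bash
python3 -m creep '{"delta_pos":[[0,0,0.006],[0,0,0.005],[0,0,0.002],[0,0,0],[0,0,0]],"twist":[[0,0,0],[0,0,0],[0,0,0],[0,0,0],[0,0,0]]}'
python3 -m creep '{"delta_pos":[[0,0,0],[0,0,0],[0,0,0],[0,0,0],[0,0,0],[0,0,0]],"twist":[[0,0,0],[0,0,0],[0,0,0],[0,0,0],[0,0,0],[0,0,0]]}' 1
python3 -m creep '{"delta_pos":[[0,0,-0.015],[0,0,-0.03],[0,0,-0.035],[0,0,-0.035],[0,0,-0.035],[-0.035,-0.02,0],[-0.035,-0.02,0],[-0.035,-0.02,0],[-0.035,-0.02,0],[0,0,0],[0,0,0]],"twist":[[0,0,0],[0,0,0],[0,0,0],[0,0,0],[0,0,0],[0,0,0],[0,0,0],[0,0,0],[0,0,0],[0,0,0],[0,0,0]]}'
python3 - <<'E'
from h import *
from fit import fit
snap('wrist','w4');to()
x,e=fit('w4',(612,-18,.034)); print(x.round(4),e)
E
```

```text
t: 13.38
ee_pos: [652.0, 68.8, 148.3]
orientation: [-3.141, -0.051, -0.001]
ft_force: [-0.9, 0.3, 1.0]
width: 59.5
grasp_force: 30.0
t: 13.88
ee_pos: [651.8, 68.7, 147.9]
orientation: [3.141, 0.052, 0.0]
ft_force: [0.6, 0.3, -0.3]
width: 87.7
grasp_force: 0.0
t: 14.8
ee_pos: [507.9, 144.9, 298.4]
orientation: [-3.141, -0.055, -0.001]
ft_force: [0.6, 0.2, 0.6]
width: 87.9
grasp_force: 0.0
at [509.3 144.5 298.5] psi 0.0341 tilt [ 1.4e-03  2.0e-04 -1.0e+00] q [ 0.25  0.2   1.77 -0.    1.18  1.79] w 87.6 gf 0.0 f [ 0.9  0.8 -0.6] t 14.8
[ 6.12153e+02 -1.70217e+01  3.64000e-02  5.22600e-01] 2.3163756700183367
```

View pics/w4.png

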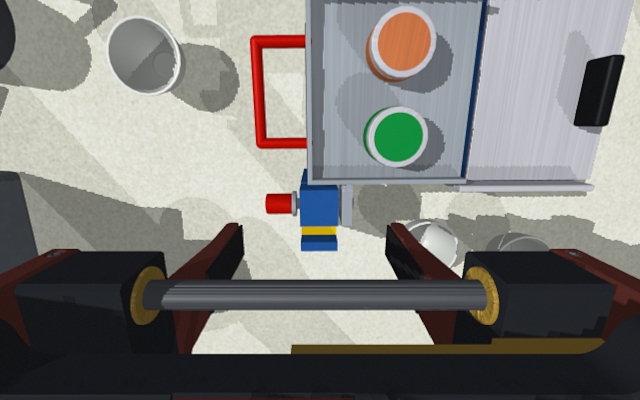

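Both tins sit flat on the tray, green at (398,135) and orange at (402,42). The pin is still in its bore, with the knob at (279,203). I'll refine the knob position.

```bash
cat >> h.py <<'E'
ST=(612.0,-17.6,.0352)
def W(x,y,z): 
    c,s=np.cos(ST[2]),np.sin(ST[2]); return np.array([ST[0]+c*x-s*y,ST[1]+s*x+c*y,z])
def Sf(P): return (P-np.array([ST[0],ST[1],0]))@R.from_euler('z',ST[2]).as_matrix()
E
python3 - <<'E'
from h import *
from fit import pts
for f in('w1','w4'):
    b,k,g=pts(f);q=Sf(k)
    print(f,'knob',np.percentile(q,[2,50,98],axis=0).round(1).tolist())
    t=q[q[:,2]>np.percentile(q[:,2],80)];print(' ridge x',t[:,0].mean(),t[:,2].mean())
z=load('w4');Q=Sf(cloud(z));ok=z['d']>0;im=z['im'].astype(int)
m=ok&(im[...,2]>im[...,0]+60)&(Q[...,0]<-100)&(Q[...,0]>-200)&(Q[...,1]>130)&(Q[...,1]<200)
q=Q[m];t=q[q[:,2]>144];print('blue',np.percentile(t,[1,99],axis=0).round(1).tolist(),np.percentile(q,[1,99],axis=0).round(1).tolist())
m=ok&(im[...,0]>120)&(im[...,1]>100)&(im[...,2]<70)&(Q[...,0]<-100)&(Q[...,0]>-200)&(Q[...,1]>130)&(Q[...,1]<200)
print('yellow',np.percentile(Q[m],[1,99],axis=0).round(1).tolist())
to(W(-125,203,200),ST[2]+np.pi/2)
E
```

```text
w1 knob [[-133.2, 197.2, 126.2], [-120.8, 210.5, 135.8], [-112.5, 224.6, 138.2]]
 ridge x -124.87652424826236 137.62875435349986
w4 knob [[-132.5, 196.5, 125.8], [-120.7, 210.7, 135.5], [-112.3, 225.1, 138.2]]
 ridge x -124.91077812291006 137.57760927062114
blue [[-144.7, 140.0, 145.1], [-102.5, 184.0, 148.6]] [[-178.7, 140.3, 65.8], [-100.7, 184.0, 148.5]]
yellow [[-167.9, 140.6, 117.0], [-157.6, 183.2, 120.3]]
at [509.3 144.5 298.5] psi 0.0341 tilt [ 1.4e-03  2.0e-04 -1.0e+00] q [ 0.25  0.2   1.77 -0.    1.18  1.79] w 87.6 gf 0.0 f [ 0.9  0.8 -0.6] t 14.8
tool d [-28.2 -37.3  98.4] rows>= 3.0
tw z deg -90.06
```

```bash
python3 -m creep '{"delta_pos":[[-0.0141,-0.0187,0],[-0.0141,-0.0186,0],[0,0,0],[0,0,0],[0,0,0],[0,0,0],[0,0,0],[0,0,0],[0,0,0],[0,0,0],[0,0,0],[0,0,0],[0,0,0.025],[0,0,0.035],[0,0,0.028],[0,0,0.01],[0,0,0],[0,0,0]],"twist":[[0,0,0],[0,0,-7],[0,0,-7],[0,0,-7],[0,0,-7],[0,0,-7],[0,0,-7],[0,0,-7],[0,0,-7],[0,0,-7],[0,0,-7],[0,0,-7],[0,0,-7],[0,0,-6],[0,0,0],[0,0,0],[0,0,0],[0,0,0]]}' 0.62
python3 - <<'E'
from h import *
snap('wrist','w5')
to(W(-125,204,106),ST[2]+np.pi/2)
E
```

```text
t: 16.35
ee_pos: [480.9, 180.3, 200.2]
orientation: [-2.186, -2.256, 0.0]
ft_force: [0.5, -0.3, 0.8]
width: 54.4
grasp_force: 0.0
at [481.3 180.6 201. ] psi 1.6027 tilt [ 1.7e-03  6.0e-04 -1.0e+00] q [ 0.34  0.29  1.89 -0.    0.96  0.3 ] w 54.3 gf 0.0 f [-0.3  0.2 -0. ] t 16.4
tool d [ 1.3 -1.5 95. ] rows>= 3.0
tw z deg -0.19
```

View pics/w5.png

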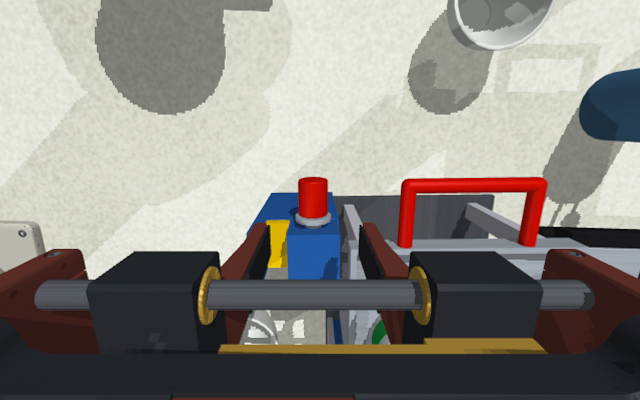

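The knob at (313,195) is centred between the fingers, so I descend and grip.

```bash
python3 -m creep '{"delta_pos":[[0.001,-0.0015,0.025],[0,0,0.035],[0,0,0.025],[0,0,0.01],[0,0,0],[0,0,0]],"twist":[[0,0,0],[0,0,0],[0,0,0],[0,0,0],[0,0,0],[0,0,0]]}'
python3 -m creep '{"delta_pos":[[0,0,0],[0,0,0],[0,0,0],[0,0,0],[0,0,0],[0,0,0]],"twist":[[0,0,0],[0,0,0],[0,0,0],[0,0,0],[0,0,0],[0,0,0]]}' 0.1
python3 -c "
from h import *
to(W(-125,284,106),ST[2]+np.pi/2)"
```

```text
t: 16.9
ee_pos: [479.4, 181.8, 106.1]
orientation: [2.184, 2.257, 0.002]
ft_force: [-0.2, 0.1, 0.3]
width: 54.6
grasp_force: 0.0
t: 17.4
ee_pos: [478.9, 181.7, 105.4]
orientation: [2.184, 2.257, 0.002]
ft_force: [0.7, 1.8, 3.0]
width: 25.5
grasp_force: 43.0
at [478.9 181.7 105.4] psi 1.6035 tilt [ 1.4e-03  6.0e-04 -1.0e+00] q [0.34 0.44 1.96 0.   0.75 0.31] w 25.5 gf 43.0 f [0.7 1.8 3. ] t 17.4
tool d [80.1  0.8 -0.5] rows>= 3.0
tw z deg -0.14
```

```bash
python3 -m creep '{"delta_pos":[[0.004,0,0],[0.008,0,0],[0.011,0,0],[0.011,0,0],[0.011,0,0],[0.011,0,0],[0.011,0,0],[0.011,0,0],[0.006,0,0],[0.002,0,0],[0,0,0],[0,0,0]],"twist":[[0,0,0],[0,0,0],[0,0,0],[0,0,0],[0,0,0],[0,0,0],[0,0,0],[0,0,0],[0,0,0],[0,0,0],[0,0,0],[0,0,0]]}'
python3 - <<'E'
from h import *
snap('wrist','w6');snap('side','s6')
to(W(-158,284,106),ST[2]+np.pi/2)
E
```

```text
t: 18.4
ee_pos: [475.2, 267.2, 104.7]
orientation: [-2.184, -2.258, 0.001]
ft_force: [-0.1, -0.1, -2.2]
width: 25.5
grasp_force: 43.2
at [475.4 266.9 104.8] psi 1.6032 tilt [-3.e-04 -2.e-04 -1.e+00] q [ 0.49  0.48  1.88 -0.    0.78  0.46] w 25.1 gf 43.2 f [-0.5  0.5 -0.6] t 18.5
tool d [ -5.2 -31.4  -1.2] rows>= 1.0
tw z deg -0.16
```

View pics/s6.png

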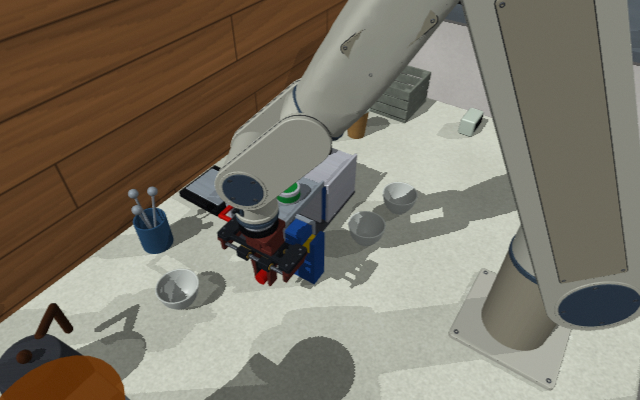

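Run:
```python
from h import *
for f in('w6','s6'):
    z=load(f);Q=Sf(cloud(z));im=z['im'].astype(int);ok=z['d']>0
    m=ok&(im[...,0]>110)&(im[...,1]<60)&(im[...,2]<60)&(abs(Q[...,0]+125)<30)&(Q[...,1]>240)&(Q[...,2]<150)&(Q[...,2]>90)
    q=Q[m];print(f,len(q),np.percentile(q,[2,50,98],axis=0).round(1).tolist())
    for a in range(268,316,4):
        s=q[(q[:,1]>=a)&(q[:,1]<a+4)]
        if len(s)>3:
            t=s[s[:,2]>np.percentile(s[:,2],85)];print(a+2,len(s),t[:,0].mean().round(1),t[:,2].mean().round(1))
im=cv2.imread('pics/w6.png');cv2.imwrite('pics/w6c.png',cv2.resize(im[120:300,220:420],None,fx=4,fy=3))
```

```text
w6 2698 [[-136.2, 282.3, 117.2], [-125.9, 301.0, 134.3], [-114.7, 311.7, 136.9]]
282 150 -126.8 136.5
286 256 -125.3 136.7
290 261 -125.4 136.5
294 290 -125.5 136.6
298 318 -126.0 136.5
302 309 -125.6 136.5
306 325 -126.2 136.5
310 781 -126.0 135.7
314 8 -125.8 134.9
s6 98 [[-136.7, 292.5, 115.6], [-127.6, 307.9, 132.5], [-117.6, 311.2, 136.6]]
294 8 -125.3 136.4
298 15 -128.2 135.9
302 10 -126.1 137.1
306 14 -124.6 136.4
310 49 -125.1 133.5
```

View pics/w6c.png

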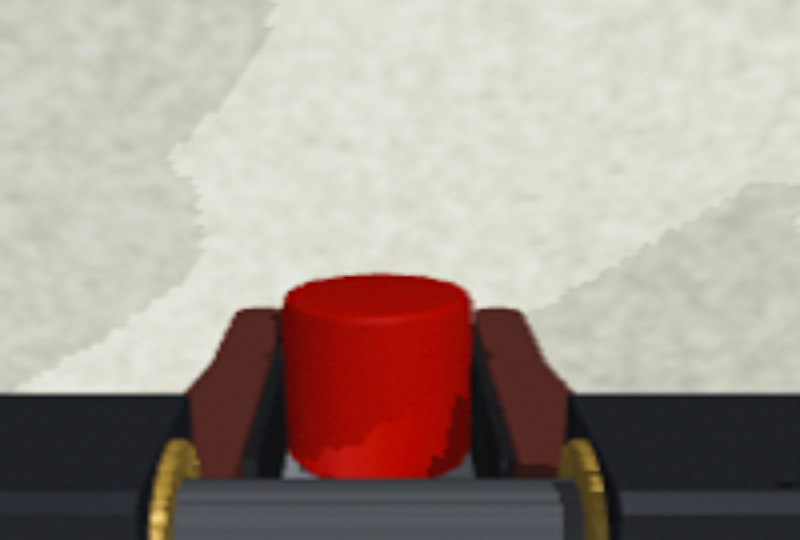

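The pin is out and held level. Its axis is at station x ≈ -125.6, z ≈ 124, and the origin is at y ≈ 273. I lift it over the block, shift it across, then bring it back.

```bash
python3 -m creep '{"delta_pos":[[0,0,-0.008],[0,0,-0.015],[0,0,-0.015],[0,0,-0.007],[0,-0.008,0],[0,-0.012,0],[0,-0.0092,0],[0,-0.003,0],[0,0,0],[-0.006,0,0],[-0.012,0,0],[-0.014,0,0],[-0.014,0,0],[-0.014,0,0],[-0.012,0,0],[-0.008,0,0],[-0.003,0,0],[0,0,0],[0,0,0]],"twist":[[0,0,0],[0,0,0],[0,0,0],[0,0,0],[0,0,0],[0,0,0],[0,0,0],[0,0,0],[0,0,0],[0,0,0],[0,0,0],[0,0,0],[0,0,0],[0,0,0],[0,0,0],[0,0,0],[0,0,0],[0,0,0],[0,0,0]]}'
cat > knob.py <<'E'
from h import *
import sys
f=sys.argv[1];snap('wrist',f);z=load(f);Q=Sf(cloud(z));im=z['im'].astype(int);ok=z['d']>0
m=ok&(im[...,0]>110)&(im[...,1]<60)&(im[...,2]<60)&(Q[...,0]<-100)&(Q[...,0]>-200)&(Q[...,1]>180)&(Q[...,2]<200)&(Q[...,2]>90)
q=Q[m];print(len(q),np.percentile(q,[2,50,98],axis=0).round(1).tolist())
y0=np.percentile(q[:,1],98)
for a in range(int(y0)-30,int(y0)-2,6):
    s=q[(q[:,1]>=a)&(q[:,1]<a+6)]
    if len(s)>9: t=s[s[:,2]>np.percentile(s[:,2],80)];print(a+3,'ridge',t.mean(0).round(1),'x mid',((np.percentile(s[:,0],1)+np.percentile(s[:,0],99))/2).round(1))
b=ok&(im[...,2]>im[...,0]+60)&(Q[...,2]>138)&(Q[...,0]<-100)&(Q[...,0]>-200)&(Q[...,1]>130)&(Q[...,1]<200)
if b.sum()>50: print('blue',np.percentile(Q[b],[1,99],axis=0).round(1).tolist())
to()
E
python3 knob.py w7
```

```text
t: 20.08
ee_pos: [446.2, 183.4, 149.9]
orientation: [-2.185, -2.257, -0.001]
ft_force: [-0.1, 0.2, -0.2]
width: 25.4
grasp_force: 43.2
2697 [[-168.1, 199.5, 162.3], [-157.8, 218.4, 179.6], [-146.5, 229.0, 182.1]]
201 ridge [-157.9  201.5  181.7] x mid -159.7
207 ridge [-157.2  207.1  181.7] x mid -158.4
213 ridge [-157.6  213.1  181.6] x mid -157.5
219 ridge [-157.5  218.9  181.6] x mid -156.8
225 ridge [-158.3  224.9  181.6] x mid -157.1
blue [[-179.7, 140.0, 140.9], [-135.3, 154.3, 148.2]]
at [446.2 183.6 150. ] psi 1.6035 tilt [ 3.e-04  3.e-04 -1.e+00] q [0.37 0.32 1.99 0.   0.82 0.33] w 25.2 gf 43.2 f [ 0.3 -0.7 -1. ] t 20.1
```

```bash
python3 -m creep '{"delta_pos":[[-0.002,0,0.006],[0,0,0.01],[0,0,0.01],[0,0,0.007],[0,0,0.005],[0,0,0.003],[0,0,0.0015],[0,0,0],[0,0,0]],"twist":[[0,0,0],[0,0,0],[0,0,0],[0,0,0],[0,0,0],[0,0,0],[0,0,0],[0,0,0],[0,0,0]]}'
python3 knob.py w8
```

```text
t: 20.88
ee_pos: [446.2, 181.4, 107.5]
orientation: [2.185, 2.258, 0.0]
ft_force: [1.1, 0.9, -2.2]
width: 25.1
grasp_force: 43.2
2684 [[-168.1, 197.5, 120.3], [-157.9, 216.4, 137.1], [-146.5, 227.0, 139.6]]
200 ridge [-157.5  200.1  139.4] x mid -158.9
206 ridge [-158.   205.9  139.3] x mid -158.2
212 ridge [-157.8  212.1  139.2] x mid -157.0
218 ridge [-157.7  218.1  139.1] x mid -156.9
224 ridge [-158.2  223.9  138.7] x mid -157.4
blue [[-176.8, 160.7, 141.3], [-139.8, 183.9, 148.2]]
at [446.3 181.5 107.6] psi 1.6037 tilt [ 5.e-04  2.e-04 -1.e+00] q [0.36 0.4  2.02 0.   0.72 0.33] w 25.7 gf 43.2 f [ 0.6 -1.1 -1.4] t 20.9
```

```bash
python3 -m creep '{"delta_pos":[[0,0,0.001],[0,0,0.0005],[0,0,0]],"twist":[[0,0,0],[0,0,0],[0,0,0]]}'
python3 -m creep '{"delta_pos":[[0,0,0],[0,0,0],[0,0,0],[0,0,0],[0,0,0]],"twist":[[0,0,0],[0,0,0],[0,0,0],[0,0,0],[0,0,0]]}' 0.6
python3 -m creep '{"delta_pos":[[0,0,-0.02],[0,0,-0.035],[0,0,-0.04],[0,0,-0.04],[0,0,-0.03],[0,0,0],[0,0,0]],"twist":[[0,0,0],[0,0,0],[0,0,0],[0,0,0],[0,0,0],[0,0,0],[0,0,0]]}'
python3 knob.py w9
python3 -c "
from h import *
to(W(0,-125,270),ST[2])"
```

```text
t: 21.18
ee_pos: [446.5, 181.5, 106.3]
orientation: [2.184, 2.257, 0.002]
ft_force: [-0.6, 0.3, 2.6]
width: 25.7
grasp_force: 42.9
t: 21.6
ee_pos: [446.0, 181.3, 105.8]
orientation: [-2.185, -2.257, 0.0]
ft_force: [-0.1, 0.3, 0.1]
width: 51.8
grasp_force: 0.0
t: 22.18
ee_pos: [447.0, 181.7, 272.5]
orientation: [2.183, 2.256, 0.006]
ft_force: [0.0, -1.4, 0.2]
width: 52.5
grasp_force: 0.0
654 [[-168.7, 196.7, 124.8], [-157.1, 212.9, 136.4], [-145.6, 226.5, 139.2]]
199 ridge [-157.2  198.8  138.6] x mid -157.2
205 ridge [-155.7  205.   138.7] x mid -157.1
211 ridge [-156.   211.3  138.7] x mid -157.2
217 ridge [-155.8  217.2  138.6] x mid -157.1
223 ridge [-157.   223.1  138.4] x mid -157.1
blue [[-179.4, 140.5, 139.5], [-103.9, 184.8, 148.5]]
at [445.9 181.3 270.8] psi 1.6036 tilt [ 6.e-04  2.e-04 -1.e+00] q [ 0.36  0.15  1.89 -0.    1.1   0.33] w 52.9 gf 0.0 f [-0.3 -0.1  0.3] t 22.2
at [445.9 181.3 270.8] psi 1.6036 tilt [ 6.e-04  2.e-04 -1.e+00] q [ 0.36  0.15  1.89 -0.    1.1   0.33] w 52.9 gf 0.0 f [-0.3 -0.1  0.3] t 22.2
tool d [-329.2  159.8    0.9] rows>= 10.0
tw z deg 89.86
```

View pics/w9.png

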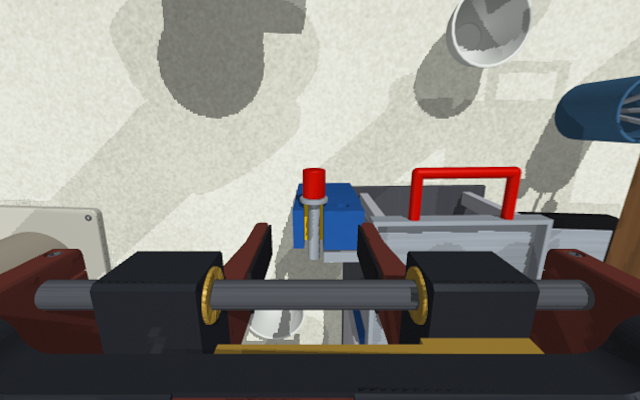

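The pin rests straight in the notch, knob outward, at (314,185). Next I go to the cover grip.

```bash
python3 -m creep '{"delta_pos":[[-0.033,0.016,0],[-0.033,0.016,0],[-0.033,0.016,0],[-0.033,0.016,0],[-0.033,0.016,0],[-0.033,0.016,0],[-0.033,0.016,0],[-0.033,0.016,0],[-0.033,0.016,0],[-0.032,0.016,0]],"twist":[[0,0,0],[0,0,0],[0,0,0],[0,0,0],[0,0,0],[0,0,0],[0,0,0],[0,0,0],[0,0,0],[0,0,0]]}' 0.5
python3 -m creep '{"delta_pos":[[0,0,0],[0,0,0],[0,0,0],[0,0,0],[0,0,0],[0,0,0],[0,0,0],[0,0,0],[0,0,0],[0,0,0],[0,0,0.03],[0,0,0.03],[0,0,0.025],[0,0,0],[0,0,0]],"twist":[[0,0,7],[0,0,7],[0,0,7],[0,0,7],[0,0,7],[0,0,7],[0,0,7],[0,0,7],[0,0,7],[0,0,7],[0,0,7],[0,0,7],[0,0,5.8],[0,0,0],[0,0,0]]}'
python3 -c "
from h import *
snap('wrist','w10')
z=load('w10');Q=Sf(cloud(z));im=z['im'];m=(z['d']>0)&(im.max(-1)<55)&(Q[...,2]>125)&(Q[...,2]<160)&(abs(Q[...,0])<60)&(abs(Q[...,1]+125)<40)
print(np.percentile(Q[m],[1,50,99],axis=0).round(1))
to(W(0,-125,131),ST[2])"
```

```text
t: 23.07
ee_pos: [616.1, -143.8, 267.8]
orientation: [-2.182, -2.254, 0.004]
ft_force: [0.7, -0.0, 1.3]
width: 44.0
grasp_force: 0.0
t: 24.32
ee_pos: [614.8, -141.7, 182.9]
orientation: [-3.139, -0.062, 0.01]
ft_force: [-0.1, 0.0, 0.6]
width: 43.8
grasp_force: 0.0
[[ -28.7 -142.3  132.6]
 [   8.6 -135.5  153.2]
 [  37.9 -129.   154.7]]
at [ 616.3 -142.1  184.9] psi 0.0396 tilt [-2.5e-03  6.0e-04 -1.0e+00] q [-0.25  0.48  1.64  0.    1.03  1.29] w 43.9 gf 0.0 f [ 0.5 -0.7  0.1] t 24.4
tool d [ 0.2  0.5 53.9] rows>= 2.0
tw z deg 0.25
```

```bash
python3 -c "
from h import *
for f in ('scene0','side0','w1','w4','w10'):
    z=load(f);Q=Sf(cloud(z));im=z['im'];m=(z['d']>0)&(im.max(-1)<55)&(Q[...,2]>149)&(Q[...,2]<158)&(abs(Q[...,0])<60)&(abs(Q[...,1]+125)<60)
    print(f,m.sum(),np.percentile(Q[m],[1,50,99],axis=0).round(1).tolist())
im=cv2.imread('pics/w10.png');cv2.imwrite('pics/w10v.png',im)
"
```

```text
scene0 138 [[-27.4, -143.7, 149.8], [7.7, -138.1, 153.6], [38.9, -132.3, 156.7]]
side0 76 [[-31.0, -141.6, 149.2], [0.8, -133.6, 152.1], [31.7, -127.0, 154.9]]
w1 705 [[-29.6, -141.0, 149.2], [5.0, -133.8, 153.2], [37.0, -128.7, 155.2]]
w4 1005 [[-29.2, -140.7, 149.2], [3.6, -133.0, 153.0], [36.8, -127.7, 155.1]]
w10 1670 [[-28.7, -142.3, 150.0], [6.2, -135.7, 153.3], [37.4, -129.3, 154.7]]
```

View pics/w10v.png

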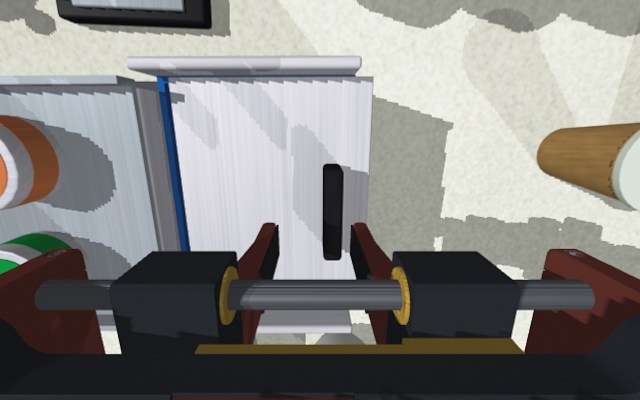

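Run:
```python
from fit import *
def fit2(fn):
    bar,knob,grip=pts(fn)
    def res(x):
        Rm=R.from_euler('z',x[2]).as_matrix();T=np.array([x[0],x[1],x[3]]);f=lambda p:(p-T)@Rm
        q=f(bar);d=np.minimum(np.minimum(segd(q,(-50,225,147),(50,225,147)),segd(q,(-50,225,147),(-50,181,147))),segd(q,(50,225,147),(50,181,147)))-6
        k=f(knob);kd=np.hypot(k[:,0]+125,k[:,2]-125)-13
        g=boxsdf(f(grip),np.array([0,-125-x[4],138]),np.array([35,7,15]))
        return np.concatenate([d,kd,g])
    s=least_squares(res,[612,-17,.03,0,0],loss='soft_l1',f_scale=1);return s.x,np.sqrt(np.mean(res(s.x)**2))
for f in('scene0','side0','w1','w4'):
    x,e=fit2(f);print(f,x.round(4),round(e,2))
    z=load(f);P=cloud(z);Q=(P-np.array([x[0],x[1],0]))@R.from_euler('z',x[2]).as_matrix();ok=z['d']>0
    m=ok&(abs(Q[...,0])<90)&(Q[...,2]>119)&(Q[...,2]<127)&(Q[...,1]<0);q=Q[m];print('  plate y',np.percentile(q[:,1],[.5,1,2,98,99]).round(1), 'z',np.median(q[:,2]))
    m=ok&(Q[...,2]>139)&(Q[...,2]<147)&(abs(abs(Q[...,0])-105)<8)&(Q[...,1]<20);q=Q[m];print('  cheek x,y',np.percentile(q[:,0],[1,99]).round(1),np.percentile(q[:,1],[1,99]).round(1))
```

```text
scene0 [ 6.141513e+02 -1.798920e+01  4.490000e-02  8.559000e-01  1.054330e+01] 1.26
  plate y [-743.9 -741.1 -732.6  -19.6  -17.9] z 123.77348353215791
  cheek x,y [-108.2  108. ] [-152.2   -1.5]
side0 [ 6.12192e+02 -1.77841e+01  3.25000e-02 -7.20400e-01  1.75200e-01] 2.68
  plate y [-1188.5 -1185.5 -1181.7   -19.3   -17.7] z 122.79829849301062
  cheek x,y [-106.5  111.3] [-1187.2    -1.4]
w1 [ 6.133973e+02 -1.703660e+01  4.310000e-02  4.992000e-01  1.187010e+01] 0.78
  plate y [-165.6 -164.8 -163.5  -18.9  -17.5] z 123.58758842040659
  cheek x,y [-107.  108.] [-152.    -1.6]
w4 [ 6.124996e+02 -1.700430e+01  3.850000e-02  5.216000e-01 -2.996000e-01] 2.36
  plate y [-165.  -163.6 -161.4  -17.4  -16.7] z 123.49977117889142
  cheek x,y [-106.4  -98.1] [-151.9   -0.6]
```

The refit gives a better station pose of (613.3, -17.1, 0.043). It also shows the cover started about 11 mm open, so the grip is at y ≈ -136. I'll update the pose and grip the cover bar there.

```bash
sed -i 's/^ST=.*/ST=(613.3,-17.1,.043)/' h.py; python3 -c "
from h import *
z=load('w10');Q=Sf(cloud(z));im=z['im'];m=(z['d']>0)&(im.max(-1)<55)&(Q[...,2]>149)&(Q[...,2]<158)&(abs(Q[...,0])<60)&(abs(Q[...,1]+125)<40)
print(np.percentile(Q[m],[1,50,99],axis=0).round(1))
z=load('w9');Q=Sf(cloud(z));im=z['im'];m=(z['d']>0)&(im[...,0]>110)&(im[...,1]<60)&(im[...,2]<60)&(Q[...,0]<-100)&(Q[...,2]>120);print(np.percentile(Q[m],[1,50,99],axis=0).round(1))
to(W(0,-136,131),ST[2])"
```

```text
[[ -31.1 -142.7  150. ]
 [   3.8 -136.2  153.3]
 [  35.  -129.7  154.7]]
[[-168.5  197.2  125.3]
 [-157.1  213.4  136.5]
 [-145.2  227.4  139.4]]
at [ 616.3 -142.1  184.9] psi 0.0396 tilt [-2.5e-03  6.0e-04 -1.0e+00] q [-0.25  0.48  1.64  0.    1.03  1.29] w 43.9 gf 0.0 f [ 0.5 -0.7  0.1] t 24.4
tool d [ 2.6 11.  53.9] rows>= 2.0
tw z deg -0.2
```

```bash
python3 -m creep '{"delta_pos":[[0.0025,0.011,0],[0,0,0.02],[0,0,0.02],[0,0,0.01],[0,0,0.004],[0,0,0]],"twist":[[0,0,0],[0,0,0],[0,0,0],[0,0,0],[0,0,0],[0,0,0]]}'
python3 -m creep '{"delta_pos":[[0,0,0],[0,0,0],[0,0,0],[0,0,0],[0,0,0],[0,0,0]],"twist":[[0,0,0],[0,0,0],[0,0,0],[0,0,0],[0,0,0],[0,0,0]]}' 0
python3 -m creep '{"delta_pos":[[0,0.005,0],[0,0.01,0],[0,0.014,0],[0,0.016,0],[0,0.016,0],[0,0.016,0],[0,0.014,0],[0,0.01,0],[0,0.007,0],[0,0.004,0],[0,0,0],[0,0,0]],"twist":[[0,0,0],[0,0,0],[0,0,0],[0,0,0],[0,0,0],[0,0,0],[0,0,0],[0,0,0],[0,0,0],[0,0,0],[0,0,0],[0,0,0]]}'
python3 -c "
from h import *
to(W(0,-250,131),ST[2]);print(Sf(get_obs()['ee_pos']))"
```

```text
t: 24.87
ee_pos: [619.8, -153.5, 131.9]
orientation: [-3.141, -0.058, 0.0]
ft_force: [-0.5, 0.2, -0.2]
width: 44.1
grasp_force: 0.0
t: 25.37
ee_pos: [620.1, -153.3, 132.5]
orientation: [3.14, 0.058, 0.001]
ft_force: [-1.0, -0.6, 4.5]
width: 13.8
grasp_force: 30.0
t: 26.37
ee_pos: [625.0, -266.7, 132.5]
orientation: [3.139, 0.056, 0.005]
ft_force: [5.0, -1.7, 4.9]
width: 13.9
grasp_force: 30.0
at [ 625.  -266.7  132.5] psi 0.0357 tilt [ 0.0029 -0.0017 -1.    ] q [-0.42  0.6   1.56 -0.    0.98  1.11] w 13.9 gf 30.0 f [ 5.  -1.7  4.9] t 26.4
tool d [-0.9  0.1  1.5] rows>= 1.0
tw z deg -0.42
[   0.91020758 -249.90734595  132.53996116]
```

```bash
python3 -m creep '{"delta_pos":[[0,0.001,0],[0,0.001,0],[0,0,0]],"twist":[[0,0,0],[0,0,0],[0,0,0]]}'
python3 -m creep '{"delta_pos":[[0,0,0],[0,0,0],[0,0,0],[0,0,0],[0,0,0]],"twist":[[0,0,0],[0,0,0],[0,0,0],[0,0,0],[0,0,0]]}' 0.5
python3 -m creep '{"delta_pos":[[0,0,-0.02],[0,0,-0.035],[0,0,-0.04],[0,0,-0.035],[0,0,-0.02],[0,0,0],[0,0,0]],"twist":[[0,0,0],[0,0,0],[0,0,0],[0,0,0],[0,0,0],[0,0,0],[0,0,0]]}'
python3 -c "
from h import *
snap('wrist','w11')
z=load('w11');Q=Sf(cloud(z));im=z['im'];m=(z['d']>0)&(im.max(-1)<55)&(Q[...,2]>149)&(Q[...,2]<158)&(abs(Q[...,0])<60)&(abs(Q[...,1]+240)<40)
print(np.percentile(Q[m],[1,50,99],axis=0).round(1))
to(W(0,225,300),ST[2]);b=W(0,225,147);print(b)"
```

```text
t: 26.62
ee_pos: [625.0, -267.7, 132.5]
orientation: [3.14, 0.057, 0.004]
ft_force: [4.7, 1.1, 5.3]
width: 13.7
grasp_force: 30.0
t: 27.03
ee_pos: [623.1, -267.0, 131.3]
orientation: [-3.141, -0.057, 0.002]
ft_force: [-0.0, 0.2, 0.5]
width: 42.4
grasp_force: 0.0
t: 27.62
ee_pos: [624.1, -267.2, 283.1]
orientation: [3.14, 0.057, 0.003]
ft_force: [-0.3, -0.2, -0.4]
width: 43.5
grasp_force: 0.0
[[ -31.5 -255.4  151. ]
 [   2.7 -249.5  153.4]
 [  35.1 -243.4  155.1]]
at [ 623.3 -266.9  281.2] psi 0.0363 tilt [-8.e-04  3.e-04 -1.e+00] q [-0.42  0.45  1.45 -0.    1.24  1.11] w 43.8 gf 0.0 f [ 0.2  0.9 -0.4] t 27.7
tool d [  -2.4 -475.   -18.6] rows>= 12.0
tw z deg -0.38
[603.62798124 207.69201955 147.        ]
```

```bash
python3 -m creep '{"delta_pos":[[0,-0.0395,-0.0015],[0,-0.0395,-0.0015],[0,-0.0395,-0.0015],[0,-0.0395,-0.0015],[0,-0.0395,-0.0015],[0,-0.0395,-0.0015],[0,-0.0395,-0.0015],[0,-0.0395,-0.0015],[0,-0.0395,-0.0015],[0,-0.0395,-0.0015],[0,-0.0395,-0.0015],[-0.002,-0.0395,-0.0015],[0,0,0.02],[0,0,0.035],[0,0,0.035],[0,0,0.01],[0,0,0],[0,0,0]],"twist":[[0,0,0],[0,0,0],[0,0,0],[0,0,0],[0,0,0],[0,0,0],[0,0,0],[0,0,0],[0,0,0],[0,0,0],[0,0,0],[0,0,-0.4],[0,0,0],[0,0,0],[0,0,0],[0,0,0],[0,0,0],[0,0,0]]}' 0.4
python3 -c "
from h import *
snap('wrist','w12')
z=load('w12');Q=Sf(cloud(z));im=z['im'];m=(z['d']>0)&(im[...,0]>110)&(im[...,1]<60)&(im[...,2]<60)&(abs(Q[...,0])<70)&(Q[...,1]>210)&(Q[...,2]<170)&(Q[...,2]>130)
print(np.percentile(Q[m],[1,50,99],axis=0).round(1))
to(W(0,225,129),ST[2])
th=np.arange(0,1.0,.05);y=225*np.cos(th)-12*np.sin(th);zz=225*np.sin(th)+12*np.cos(th)
print([(round(-a,1),round(-b,1)) for a,b in zip(np.diff(y),np.diff(zz))])"
```

```text
t: 29.17
ee_pos: [604.3, 206.3, 199.1]
orientation: [3.14, 0.068, -0.003]
ft_force: [-0.2, 0.4, 0.4]
width: 35.1
grasp_force: 0.0
[[-50.7 210.4 148.1]
 [  9.7 224.3 152.7]
 [ 55.9 231.  154.6]]
at [605.3 206.5 200.7] psi 0.0429 tilt [ 7.e-04  2.e-04 -1.e+00] q [ 0.31  0.47  1.61 -0.    1.06  1.84] w 35.0 gf 0.0 f [-0.1  0.8  0.9] t 29.2
tool d [-1.7 -1.2 71.7] rows>= 2.0
tw z deg -0.0
[(np.float64(0.9), np.float64(-11.2)), (np.float64(1.4), np.float64(-11.2)), (np.float64(2.0), np.float64(-11.1)), (np.float64(2.5), np.float64(-11.0)), (np.float64(3.1), np.float64(-10.8)), (np.float64(3.6), np.float64(-10.7)), (np.float64(4.2), np.float64(-10.5)), (np.float64(4.7), np.float64(-10.2)), (np.float64(5.2), np.float64(-10.0)), (np.float64(5.7), np.float64(-9.7)), (np.float64(6.2), np.float64(-9.4)), (np.float64(6.6), np.float64(-9.1)), (np.float64(7.1), np.float64(-8.8)), (np.float64(7.5), np.float64(-8.4)), (np.float64(7.9), np.float64(-8.0)), (np.float64(8.3), np.float64(-7.6)), (np.float64(8.7), np.float64(-7.2)), (np.float64(9.0), np.float64(-6.7)), (np.float64(9.3), np.float64(-6.3))]
```

View pics/w12.png

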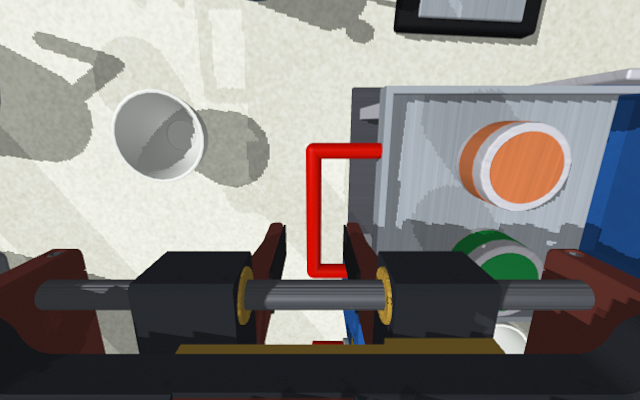

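The bar at (315,210) is between the open fingers, and the tins still sit flat. I descend and grip, then tip along the arc, slowly through the sliding range.

```bash
python3 -m creep '{"delta_pos":[[-0.0015,-0.001,0.02],[0,0,0.03],[0,0,0.015],[0,0,0.0065],[0,0,0]],"twist":[[0,0,0],[0,0,0],[0,0,0],[0,0,0],[0,0,0]]}'
python3 -m creep '{"delta_pos":[[0,0,0],[0,0,0],[0,0,0],[0,0,0],[0,0,0]],"twist":[[0,0,0],[0,0,0],[0,0,0],[0,0,0],[0,0,0]]}' 0
python3 -m creep '{"delta_pos":[[0,0.0004,-0.0056],[0,0.0005,-0.0056],[0,0.0014,-0.0112],[0,0.002,-0.0111],[0,0.0025,-0.011],[0,0.0031,-0.0108],[0,0.0036,-0.0107],[0,0.0042,-0.0105],[0,0,0],[0,0,0]],"twist":[[0,0,0],[0,0,0],[0,0,0],[0,0,0],[0,0,0],[0,0,0],[0,0,0],[0,0,0],[0,0,0],[0,0,0]]}'
python3 -c "
from h import *
to();s=Sf(get_obs()['ee_pos']);print(s, 'theta',np.arctan2(s[2]+19-135,s[1])-np.arctan2(12,225))"
```

```text
t: 29.63
ee_pos: [603.4, 207.3, 128.7]
orientation: [-3.141, -0.067, -0.0]
ft_force: [-0.4, 0.4, -0.2]
width: 34.9
grasp_force: 0.0
t: 30.05
ee_pos: [603.9, 206.9, 129.8]
orientation: [3.14, 0.069, 0.003]
ft_force: [0.3, -5.2, 5.2]
width: 11.2
grasp_force: 30.0
t: 30.88
ee_pos: [604.5, 190.1, 205.7]
orientation: [-3.14, -0.067, -0.004]
ft_force: [5.0, 3.0, -3.3]
width: 11.0
grasp_force: 30.0
at [604.5 190.1 205.7] psi 0.0428 tilt [ 0.0022  0.0013 -1.    ] q [0.29 0.45 1.62 0.   1.06 1.81] w 11.0 gf 30.0 f [ 5.   3.  -3.3] t 30.9
[1.38681891e-01 2.07410195e+02 2.05652905e+02] theta 0.3547119313905406
```

```bash
python3 -m creep '{"delta_pos":[[0,0.0023,-0.0051],[0,0.0024,-0.0051],[0,0.0026,-0.005],[0,0.0026,-0.005],[0,0.0028,-0.0049],[0,0.0029,-0.0048],[0,0.0031,-0.0047],[0,0.0031,-0.0047],[0,0.0033,-0.0046],[0,0.0033,-0.0045],[0,0.0035,-0.0044],[0,0.0036,-0.0044],[0,0,0],[0,0,0],[0,0,0],[0,0,0]],"twist":[[0,0,0],[0,0,0],[0,0,0],[0,0,0],[0,0,0],[0,0,0],[0,0,0],[0,0,0],[0,0,0],[0,0,0],[0,0,0],[0,0,0],[0,0,0],[0,0,0],[0,0,0],[0,0,0]]}'
python3 -m creep '{"delta_pos":[[0,0.0075,-0.0084],[0,0.0079,-0.008],[0,0.0083,-0.0076],[0,0.0087,-0.0072],[0,0.009,-0.0067],[0,0.0093,-0.0063],[0,0,0],[0,0,0],[0,0,0],[0,0,0]],"twist":[[0,0,0],[0,0,0],[0,0,0],[0,0,0],[0,0,0],[0,0,0],[0,0,0],[0,0,0],[0,0,0],[0,0,0]]}'
python3 -c "
from h import *
to();s=Sf(get_obs()['ee_pos']);print(s, 'theta',np.arctan2(s[2]+19-135,s[1])-np.arctan2(12,225));snap('scene','sc13')"
```

```text
t: 32.22
ee_pos: [606.0, 157.0, 263.0]
orientation: [-3.137, -0.069, -0.004]
ft_force: [1.4, 8.0, 3.4]
width: 11.4
grasp_force: 30.0
t: 33.05
ee_pos: [608.2, 107.2, 309.0]
orientation: [-3.135, -0.069, -0.006]
ft_force: [-2.2, 10.9, 13.2]
width: 11.2
grasp_force: 30.0
at [608.2 107.2 309. ] psi 0.0441 tilt [ 0.0034  0.0061 -1.    ] q [0.15 0.33 1.57 0.01 1.24 1.68] w 11.2 gf 30.0 f [-2.2 10.9 13.2] t 33.0
[2.52747428e-01 1.24420526e+02 3.08975547e+02] theta 0.9448394745046743
```

View pics/sc13.png

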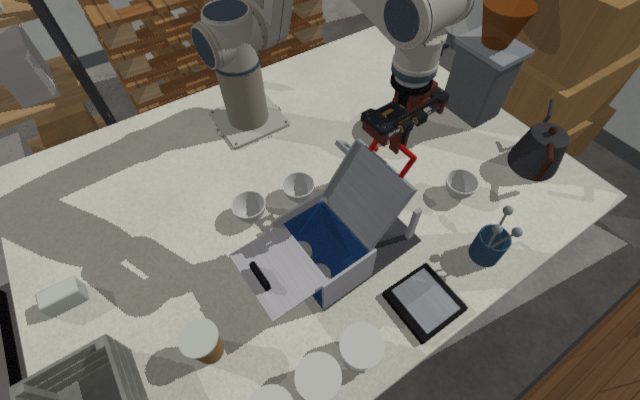

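The tray is tipped and empty. Two tins show partly in the bin at about (305,248) and (323,270). I'll check their depth and then lower the tray.

```bash
python3 -m creep '{"delta_pos":[[0,0,0],[0,0,0],[0,0,0],[0,0,0]],"twist":[[0,0,0],[0,0,0],[0,0,0],[0,0,0]]}'
python3 - <<'E'
from h import *
snap('scene','sc14');z=load('sc14');Q=Sf(cloud(z));im=z['im'].astype(int);ok=z['d']>0
inb=ok&(abs(Q[...,0])<93)&(Q[...,1]>-148)&(Q[...,1]<-12)&(Q[...,2]<112)&(Q[...,2]>-5)
nb=inb&~(im[...,2]>im[...,0]+40)
n,l,st,ce=cv2.connectedComponentsWithStats(nb.astype(np.uint8))
for i in range(1,n):
    if st[i,4]>8: q=Q[l==i];print(st[i],q.min(0).round(),q.max(0).round(),im[l==i].mean(0).round())
im=cv2.imread('pics/sc14.png');cv2.imwrite('pics/sc14c.png',cv2.resize(im[190:310,260:400],None,fx=5,fy=5))
E
```

```text
t: 33.43
ee_pos: [608.2, 107.3, 308.9]
orientation: [-3.135, -0.069, -0.005]
ft_force: [-1.7, 11.0, 13.3]
width: 11.2
grasp_force: 30.0
[298 240  15  20 127] [ -87. -110.   12.] [-14. -83.  53.] [84. 88. 90.]
[315 263  18  17 138] [  -4. -110.   11.] [ 68. -78.  53.] [88. 89. 94.]
```

View pics/sc14c.png

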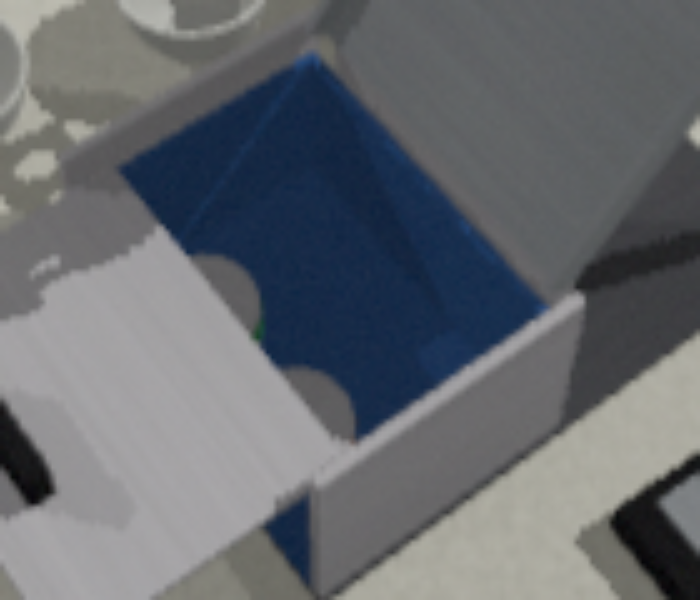

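Both tins lie flat, upside down, on the bin floor. I lower the tray along the reversed arc.

```bash
python3 -m creep '{"delta_pos":[[0,-0.0093,0.0063],[0,-0.009,0.0067],[0,-0.0087,0.0072],[0,-0.0083,0.0076],[0,-0.0079,0.008],[0,-0.0075,0.0084],[0,-0.0071,0.0088],[0,-0.0066,0.0091],[0,-0.0062,0.0094],[0,-0.0057,0.0097],[0,-0.0052,0.01],[0,-0.0047,0.0102],[0,-0.0042,0.0105],[0,-0.0036,0.0107],[0,-0.0031,0.0108],[0,-0.0025,0.011],[0,-0.002,0.0111],[0,-0.0014,0.0112],[0,0,0],[0,0,0]],"twist":[[0,0,0],[0,0,0],[0,0,0],[0,0,0],[0,0,0],[0,0,0],[0,0,0],[0,0,0],[0,0,0],[0,0,0],[0,0,0],[0,0,0],[0,0,0],[0,0,0],[0,0,0],[0,0,0],[0,0,0],[0,0,0]
,[0,0,0],[0,0,0]]}'
python3 -c "
from h import *
to(W(0,225,129));s=Sf(get_obs()['ee_pos']);print(s, 'theta',np.arctan2(s[2]+18-135,s[1])-np.arctan2(12,225))"
```

```text
t: 35.15
ee_pos: [603.2, 206.4, 138.1]
orientation: [3.14, 0.068, -0.001]
ft_force: [5.4, -0.2, -2.2]
width: 11.7
grasp_force: 30.0
at [603.2 206.4 138.1] psi 0.0432 tilt [-4.e-04 -6.e-04 -1.e+00] q [ 0.31  0.54  1.66 -0.    0.94  1.84] w 11.7 gf 30.0 f [ 5.4 -0.2 -2.2] t 35.1
tool d [ 0.5 -1.2  9.1] rows>= 1.0
[ -0.46730984 223.76372495 138.07416706] theta 0.04062060668482171
```

```bash
python3 -m creep '{"delta_pos":[[0,-0.0005,0.004],[0,-0.0005,0.003],[0,0,0.0015],[0,0,0],[0,0,0]],"twist":[[0,0,0],[0,0,0],[0,0,0],[0,0,0],[0,0,0]]}'
python3 -m creep '{"delta_pos":[[0,0,0],[0,0,0],[0,0,0],[0,0,0],[0,0,0]],"twist":[[0,0,0],[0,0,0],[0,0,0],[0,0,0],[0,0,0]]}' 0.4
python3 -m creep '{"delta_pos":[[0,0,-0.02],[0,0,-0.035],[0,0,-0.04],[0,0,-0.04],[0,0,-0.02],[0,0.02,0],[0,0.04,0],[0,0.04,0],[0,0.04,0],[0,0.04,0],[0,0.04,0],[0,0.04,0],[0,0.04,0],[0,0.04,0],[0,0.04,0],[0,0.04,0],[0,0.04,0],[0,0.04,0],[0,0,0],[0,0,0]],"twist":[[0,0,0],[0,0,0],[0,0,0],[0,0,0],[0,0,0],[0,0,0],[0,0,0],[0,0,0],[0,0,0],[0,0,0],[0,0,0],[0,0,0],[0,0,0],[0,0,0],[0,0,0],[0,0,0],[0,0,0],[0,0,0],[0,0,0],[0,0,0]]}'
python3 -c "
from h import *
snap('wrist','w15')
z=load('w15');Q=Sf(cloud(z));im=z['im'];m=(z['d']>0)&(im.max(-1)<55)&(Q[...,2]>149)&(Q[...,2]<158)&(abs(Q[...,0])<60)&(abs(Q[...,1]+240)<40)
print(np.percentile(Q[m],[1,50,99],axis=0).round(1))
m=(z['d']>0)&(abs(Q[...,0])<80)&(Q[...,1]>10)&(Q[...,1]<165)&(Q[...,2]<160);q=Q[m]
if len(q)>99: print('tray floor plane',np.linalg.lstsq(np.c_[q[:,:2],np.ones(len(q))],q[:,2],rcond=None)[0])
to(W(0,-249.5,131),ST[2])"
```

```text
t: 35.57
ee_pos: [603.0, 206.9, 132.0]
orientation: [3.14, 0.068, -0.0]
ft_force: [-0.5, -4.4, 11.2]
width: 11.2
grasp_force: 30.0
t: 35.98
ee_pos: [602.5, 207.6, 130.5]
orientation: [3.141, 0.068, -0.002]
ft_force: [-0.1, -0.6, 0.1]
width: 34.5
grasp_force: 0.0
t: 37.65
ee_pos: [624.1, -293.8, 285.2]
orientation: [-3.14, -0.063, 0.001]
ft_force: [-0.2, 1.1, -0.7]
width: 35.4
grasp_force: 0.0
[[ -31.3 -256.7  150.3]
 [   2.9 -250.1  153.3]
 [  35.3 -243.2  155.1]]
tray floor plane [9.75541775e-04 6.32334925e-05 1.40733896e+02]
at [ 624.2 -292.2  285.3] psi 0.0417 tilt [-0.0011  0.0011 -1.    ] q [-0.46  0.46  1.42  0.    1.26  1.07] w 35.0 gf 0.0 f [-0.5  1.3  0.1] t 37.7
tool d [  1.1 -25.6 154.4] rows>= 4.0
tw z deg -0.08
```

```bash
python3 -m creep '{"delta_pos":[[0.001,-0.0256,0],[0,0,0.035],[0,0,0.04],[0,0,0.04],[0,0,0.025],[0,0,0.011],[0,0,0.003],[0,0,0],[0,0,0]],"twist":[[0,0,0],[0,0,0],[0,0,0],[0,0,0],[0,0,0],[0,0,0],[0,0,0],[0,0,0],[0,0,0]]}'
python3 -m creep '{"delta_pos":[[0,0,0],[0,0,0],[0,0,0],[0,0,0],[0,0,0]],"twist":[[0,0,0],[0,0,0],[0,0,0],[0,0,0],[0,0,0]]}' 0
python3 -m creep '{"delta_pos":[[0,-0.005,0],[0,-0.01,0],[0,-0.014,0],[0,-0.016,0],[0,-0.016,0],[0,-0.016,0],[0,-0.014,0],[0,-0.012,0],[0,-0.009,0],[0,-0.006,0],[0,-0.004,0],[0,0,0],[0,0,0]],"twist":[[0,0,0],[0,0,0],[0,0,0],[0,0,0],[0,0,0],[0,0,0],[0,0,0],[0,0,0],[0,0,0],[0,0,0],[0,0,0],[0,0,0],[0,0,0]]}'
python3 -c "
from h import *
to(W(0,-125,131),ST[2]);print(Sf(get_obs()['ee_pos']))"
```

```text
t: 38.45
ee_pos: [626.0, -266.2, 134.0]
orientation: [3.14, 0.069, 0.004]
ft_force: [0.1, 0.2, 0.0]
width: 35.0
grasp_force: 0.0
t: 38.87
ee_pos: [625.1, -266.7, 133.2]
orientation: [3.14, 0.068, 0.002]
ft_force: [-0.9, -0.7, 5.8]
width: 13.7
grasp_force: 30.0
t: 39.95
ee_pos: [619.8, -143.9, 133.2]
orientation: [-3.141, -0.068, -0.002]
ft_force: [-1.5, 0.9, 8.0]
width: 13.6
grasp_force: 30.0
at [ 619.8 -143.9  133.2] psi 0.0436 tilt [ 1.3e-03  1.0e-04 -1.0e+00] q [-0.25  0.55  1.66  0.    0.93  1.28] w 13.6 gf 30.0 f [-1.5  0.9  8. ] t 40.0
tool d [-1.  -2.   2.2] rows>= 1.0
tw z deg 0.03
[   1.04635345 -126.96172425  133.22416619]
```

```bash
python3 -m creep '{"delta_pos":[[0,-0.002,0],[0,-0.001,0],[0,-0.001,0],[0,0,0]],"twist":[[0,0,0],[0,0,0],[0,0,0],[0,0,0]]}'
python3 -m creep '{"delta_pos":[[0,0,0],[0,0,0],[0,0,0],[0,0,0],[0,0,0]],"twist":[[0,0,0],[0,0,0],[0,0,0],[0,0,0],[0,0,0]]}' 0.5
python3 -m creep '{"delta_pos":[[0,0,-0.02],[0,0,-0.035],[0,0,-0.04],[0,0,-0.04],[0,0,-0.04],[-0.03,-0.02,0],[-0.035,-0.02,0],[-0.035,-0.02,0],[-0.02,-0.02,0],[0,-0.03,0],[0,-0.03,0],[0,0,0],[0,0,0],[0,0,0]],"twist":[[0,0,0],[0,0,0],[0,0,0],[0,0,0],[0,0,0],[0,0,0],[0,0,0],[0,0,0],[0,0,0],[0,0,0],[0,0,0],[0,0,0],[0,0,0],[0,0,0]]}'
python3 - <<'E'
from h import *
snap('wrist','w16');z=load('w16');Q=Sf(cloud(z));im=z['im'].astype(int);ok=z['d']>0
m=ok&(im.max(-1)<55)&(Q[...,2]>149)&(Q[...,2]<158)&(abs(Q[...,0])<60)&(abs(Q[...,1]+130)<40)
print('grip',np.percentile(Q[m],[1,50,99],axis=0).round(1).tolist())
m=ok&(im[...,0]>110)&(im[...,1]<60)&(im[...,2]<60)&(Q[...,0]<-120)&(Q[...,0]>-200)&(Q[...,1]>180)&(Q[...,2]>110)
print('knob',np.percentile(Q[m],[1,50,99],axis=0).round(1).tolist())
m=ok&(abs(Q[...,0])<80)&(Q[...,1]>10)&(Q[...,1]<165)&(Q[...,2]<160);q=Q[m];print('tray',np.linalg.lstsq(np.c_[q[:,:2],np.ones(len(q))],q[:,2],rcond=None)[0])
to()
E
```

```text
t: 40.28
ee_pos: [619.8, -142.7, 133.2]
orientation: [3.137, 0.068, 0.003]
ft_force: [-1.8, -9.9, 5.2]
width: 14.0
grasp_force: 30.0
t: 40.7
ee_pos: [619.0, -140.1, 131.8]
orientation: [-3.141, -0.068, 0.001]
ft_force: [-0.1, 0.1, 0.2]
width: 42.4
grasp_force: 0.0
t: 41.87
ee_pos: [493.3, -5.8, 307.1]
orientation: [3.14, 0.069, 0.0]
ft_force: [0.6, -0.8, 0.1]
width: 43.9
grasp_force: 0.0
grip [[-32.8, -129.7, 149.5], [1.9, -122.7, 153.3], [33.8, -117.4, 155.1]]
knob [[-165.6, 197.8, 127.4], [-152.7, 211.6, 136.7], [-144.2, 225.6, 139.5]]
tray [8.85805671e-04 6.36088488e-04 1.40655171e+02]
at [493.3  -6.2 307. ] psi 0.0433 tilt [-1.e-04 -3.e-04 -1.e+00] q [-0.04  0.13  1.83 -0.    1.19  1.49] w 43.7 gf 0.0 f [ 0.   0.3 -0.6] t 41.9
```

View pics/w16.png

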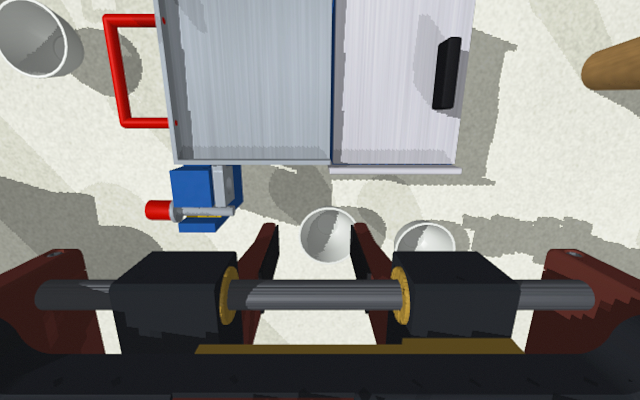

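The cover is shut against its stop: it pushed back with 10 N, and the grip is at y ≈ -123. The tray is level, the pin lies in the notch at (160,210), and the robot is clear. I'm handing the job in.

```bash
python3 -c "
from workcell import close_job
print(close_job())"
```

```text
the job is handed in; nothing more can be done
None
```

I handed the job in at about 42 s. Both tins (green and orange; I saw no others) are in the bin, the pin is parked in the notch with its knob outward, the tray is level and the cover is shut. No verdict came back.

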